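# Snap the retaining clip onto a clock wheel's arbor with the fork pusher

## Task

The big brass wheel of the clock movement still lacks its retaining clip. Lay the loose split clip on the wheel beside the arbor, its mouth towards the groove, and let go of it; then push it sideways with the fork pusher, not with the fingers, until it snaps fully home in the groove. Then lay the pusher down gently, flat on the bench; leave the washer, the spare gear and the oil bottle where they are.

Things in the scene. Friction and masses are not known exactly. Their poses are not given: they have to be found in the camera images.
- clip_mid (a point): Loose E-shaped split clip, dark spring steel: flat ring 50 mm outside, 36 inside, 5 thick, 50 g, mouth 114 degrees wide, three inward teeth. Lies flat on a white block, mid-height 20.5 mm above the bench. Point: ring centre, half-way up; x out through the mouth, z up. Hold it across its sides (50 mm, along y); the two jaws spring outwards over the groove, they cannot be squeezed inwards.
- block_a: Fixed white nylon disc, 34 mm across, 18 mm high; the clip lies on it, overhanging by about 8 mm all round. Its twin carries the washer. Origin: centre of its underside, on the bench.
- groove (a point): On the upright axis of the big brass wheel's steel arbor, level with the wheel's flat face, 52 mm above the bench. Above the face: groove 22 mm across and 7 high, then a head 30 mm across and 10 high. Fixed. The wheel is 144 mm across, its face bare but for the arbor. x points to the pinion. The clip, mouth first, slides on the face into the groove from any side but the pinion's.
- home (a point): Centre of the clip when fully home: on the arbor's axis, 2.5 mm above the wheel's face. The front teeth meet the groove when the clip's centre is about 15 mm short of here; from there the push takes up to about 15 N; the jaws pass the widest point when it is 7 mm short, then close and draw the clip home, its back tooth stopping on the groove. Axes as groove.
- pinion (a point): Axis of the steel pinion, 47 mm across, fixed, top 68 mm above the bench (this point), 92.5 mm from the arbor; a small clip is already on it. Wheel and pinion stand on a plate of aluminium 38 mm above the bench, reaching 82 mm behind the arbor, 132 mm ahead (x, to the pinion) and 87 mm to each side; four screw heads 4 mm high near its corners.
- fork_grip (a point): Fork pusher lying flat on the bench, about 200 g: wooden handle 92 mm long (x), 22 wide (y), 38 high, its underside flush with a 6 mm thick steel blade that runs ahead to a fork. Point: middle of the handle, 19 mm above the underside. x points to the fork, z up. Grip it across y; its mass centre is about 27 mm ahead of this point.
- fork_cradle (a point): On the pusher, 95 mm ahead of fork_grip and 16 mm lower (3 mm above its underside): where the clip's centre lies when its back rests in the fork's round recess (27.5 mm radius, open to +x, back 25 mm behind this point). Prongs 55 mm apart inside, 74 mm outside, ending 11 mm ahead of this point. Axes as fork_grip.
- washer_mid (a point): Bystander: loose closed plain washer of dark steel, 50 mm outside, 31 mm inside, 5 mm thick, on the other white block. Point: its centre, half-way up. Leave it alone.
- spare_gear: Bystander: loose brass gear 52 mm across, 12 mm high, lying on the bench. Origin: centre of its underside.
- oiler: Bystander: small oil bottle 34 mm across, 70 mm high. Origin: centre of its underside.
Mind the look-alikes: they are no part of the job. What is shaped like the part that bears clip_mid but blue or turquoise is not meant.

How it is judged (in metres and radians):
On the way, in this order (a step that is already met when the one before it is completed fails the run):
1. the clip lies flat on the wheel's face in front of the groove, mouth towards the arbor, let go (contact force between the fingers and clip below 0.1 N and x of groove in the frame of clip_mid above 0.01 m and horizontal distance between clip_mid and groove below 0.06 m and z of clip_mid in the frame of groove between 0.001 and 0.0045 m and angle between clip_mid's own z axis and vertical below 0.1 rad), for 0.2 s.
2. the fork pushes the clip over the groove (contact force between fork and clip above 0.5 N and distance between clip_mid and home below 0.0075 m).
At the end, for the whole second after the job is handed in: The clip sits in the arbor's groove, flat on the wheel, its centre within 2 mm of the arbor's axis; the fork pusher lies flat on the bench, let go and at rest; washer, spare gear and oil bottle within 20 mm of where they were (horizontal distance between clip_mid and groove below 0.002 m and z of clip_mid in the frame of groove between 0.001 and 0.005 m and angle between each of clip_mid, fork_grip's own z axis and vertical below 0.1 rad and height (world z) of fork_grip below 0.023 m and linear speed of each of fork, clip below 0.02 m/s and distance of each of washer_mid, spare_gear, oiler from where it was at the start of the episode below 0.02 m); the robot touches nothing.
It fails at once if the clip is pushed into the groove with the fingers (contact force between the fingers and clip above 0.3 N and distance between clip_mid and home below 0.01 m).
It fails at once if the clip is dropped from more than about 50 mm or flung (over 1 m/s while the fingers do not hold it) (contact force between the fingers and clip below 0.1 N and linear speed of clip above 1 m/s).
It fails at once if the pusher is dropped from more than about 50 mm or flung (over 1 m/s while the fingers do not hold it) (contact force between the fingers and fork below 0.1 N and linear speed of fork above 1 m/s).
It fails at once if the washer, the spare gear or the oil bottle is moved more than 20 mm (distance of any of washer_mid, spare_gear, oiler from where it was at the start of the episode above 0.02 m).
It also fails if it takes over 61 s, if anything falls off the work surface, if the arm or the gripper's body presses on something with over 40 N, if the wrist force passes 120 N, or if a joint passes its speed limit or range.

## Robot

A 6-joint arm with a two-finger parallel gripper is mounted at the origin on the work surface. World frame = base frame: x ahead of the robot, y to its left, z up, the work surface at z = 0. Lengths are in m, angles in degrees, forces in N, time in s.
With the tool pointing down it reaches from about 0.4 to 0.825 m from the base axis. Payload 7 kg.
Tool frame: the origin (TCP) lies at the very end of the fingers, on their centre line; the grasp point (between the pads) lies 19 mm behind it (r.grasp_offset is the z of the grasp point in the tool frame, in m); z points along the fingers, y is the direction in which the jaws open and shut (so a half turn about z gives the same grasp; the last joint's range is limited). The gripper opens to 88 mm and grips with 3 to 60 N. Pads are 19 mm wide; open, the fingers measure 130 mm over their backs; the gripper's body (78 mm by 193 mm) begins 47 mm behind the grasp point.
Start: joints at [-55.399, 20.546, 0.682, 0, -70.136, -16.507], TCP at [0.21, -0.642, 0.227] pointing down, gripper open.
Joint ranges: [-176.03, 176.03], [-82.01, 121.73], [-58.28, 71.71], [-173.87, 95.51], [-174.79, -0.11], [-173.66, 173.66]. Speed limits (degrees/s): [136.94, 136.94, 172.46, 180, 180, 180].

## Interface

Orientations are given as [roll, pitch, yaw] about the fixed x, y, z axes, in that order (R = Rz(yaw) Ry(pitch) Rx(roll)).
In Python, from plant import r gives the robot as it stands.
- The arm moves only by the tool carry_out, never from a script. Its argument "plan" is a list of rows, each a list of 6 numbers: the shift along the world's x, y, z in m, then the turn, a rotation vector about the world's x, y, z in rad. In form: [[tx, ty, tz, wx, wy, wz], ...]. A call has 1 to 12 rows; each row shifts and turns the pose as measured when the row begins; what a row does not reach is not made up. A row lasts 1/12 s, in which the tool goes at most 41.7 mm and 7.16 degrees, less where a joint would pass 70% of its speed; a pose out of reach is approached as far as the arm can. A call with a gripper value outside its range is refused whole. "fingers" is the closure, from -1 (fully open) to 1 (shut), set as the call begins (left out, the last holds). The fingers move at their own pace and stop on an object; "force" is the grip in N (left out, the last holds). Time passes only in rows, so rows that do not move let the fingers close. It gives the time, the measured TCP pose, the force and the opening at its end, in the units of the state.
- r.get_state(): the state, without advancing time (a new reading comes with each control period).
- r.capture(name): name is "scene" or "top" or "wrist"; returns the picture (420x560x3 uint8, red, green, blue); there is no depth.
- r.camera_model(name): a dict with "fov_y" (degrees; the focal length in pixels is half the picture's height over the tangent of half this angle, whatever the lens; pixels are square), "cx", "cy" (the principal point, pixels), "R" (3x3) and "t" (3): a world point X has camera coordinates R X + t; the wrist camera has in their place "mount" (4x4, takes a point from camera to tool coordinates, whose origin is the TCP and whose axes are the flange's). Camera axes: x right, y down, z forward; pixel columns grow to the right and rows downward; lengths in m; the calibration is good to about 2 mm. The wrist camera is an equidistant fisheye: a pixel r from the principal point sees the ray r / f radians off the axis. A picture is of the moment at which its call begins: read the wrist's pose just before it. camera_model takes no time and is no camera call.
- r.close_job(): hands the job in, once; it reports no verdict.
The state is a dict: "time_s": time; "joints": joint angles; "qd": joint speeds; "joint_torque": joint torques, N m; "tcp_pos": TCP position; "eef_rot": TCP orientation; "contact_force": force on the tool from outside, world axes, zero at the start; "moment": the same for the moment, N m; "gripper_width": finger opening in m.
Only numpy, scipy, OpenCV 4.12 (cv2) and the standard library are available. Lean on these libraries where they do the work, as an engineer would, in place of code of your own. Each camera call takes 0.05 s, during which the arm holds its last target.

## Working session

There is one attempt and no reset: what is moved stays moved. The work goes in short steps, Python scripts to look and compute and a tool call to move; the robot and the scene stay as the last step left them, time stands still between calls to the robot, and variables do not carry over. Pictures are saved under pics/ and viewed, and the job is handed in when it is done.

Besides the shell and the picture viewer there is one more tool, called as name([rows], argument=value, ...), one row to a line, values as JSON. carry_out: Moves the arm, as the interface text tells. Its arguments: {"type":"object","properties":{"plan":{"type":"array"},"fingers":{"type":"number"},"force":{"type":"number"}},"required":["plan"]}

```bash
ls; mkdir -p pics
cat > h.py <<'E'
import numpy as np, cv2
from plant import r
def save(n,im): cv2.imwrite('pics/'+n+'.png',im[:,:,::-1])
def K(m): 
    return 210/np.tan(np.radians(m['fov_y']/2))
def pix2z(name,u,v,z):
    m=r.camera_model(name);f=K(m);R=np.array(m['R']);t=np.array(m['t'])
    d=R.T@np.array([(u-m['cx'])/f,(v-m['cy'])/f,1]);c=-R.T@t
    return c+d*(z-c[2])/d[2]
def proj(name,X):
    m=r.camera_model(name);f=K(m);p=np.array(m['R'])@np.array(X)+np.array(m['t'])
    return np.array([m['cx']+f*p[0]/p[2],m['cy']+f*p[1]/p[2]])
E
python3 - <<'E'
from h import *
for n in ['scene','top']:
    save(n+'0',r.capture(n)); m=r.camera_model(n); print(n,m)
print(r.camera_model('wrist')); save('wrist0',r.capture('wrist')); print(r.get_state(), r.grasp_offset)
E
```

```text
pics
scene {'fov_y': 51.69274262147623, 'cx': 279.7259475769097, 'cy': 207.5128361025198, 'R': array([[-0.46842738,  0.88323786, -0.02160251],
       [ 0.61211139,  0.30680893, -0.7288264 ],
       [-0.63709923, -0.35462538, -0.68435766]]), 't': array([ 0.27494455, -0.27809431,  1.35408269])}
top {'fov_y': 43.82441002479453, 'cx': 283.3396554701105, 'cy': 213.11219366209235, 'R': array([[ 0.01167533, -0.99993113,  0.00119364],
       [-0.98026092, -0.01168126, -0.19736279],
       [ 0.19736314,  0.0011342 , -0.98032979]]), 't': array([0.0059876 , 0.5528482 , 1.07508958])}
{'fov_y': 65.70646984690485, 'cx': 277.4102153473348, 'cy': 214.4342605592411, 'mount': array([[ 3.75191180e-04, -9.61055940e-01, -2.76353651e-01,
         7.41799211e-02],
       [ 9.99999261e-01,  4.10600635e-05,  1.21485598e-03,
        -5.43778377e-06],
       [-1.15619745e-03, -2.76353902e-01,  9.61055245e-01,
        -1.57584319e-01],
       [ 0.00000000e+00,  0.00000000e+00,  0.00000000e+00,
         1.00000000e+00]])}
{'time_s': 0.15, 'joints': array([-5.54014680e+01,  2.05823586e+01,  6.46879677e-01, -1.35971258e-02,
       -7.01347227e+01, -1.65088558e+01]), 'qd': array([ 0.02032966, -0.03602149,  0.07660172,  0.07147756,  0.10602645,
       -0.01339771]), 'joint_torque': array([-4.52701242e-04, -5.83273566e+01,  2.93286967e+01,  7.00116992e+00,
        8.73975892e-03, -1.11943264e-04]), 'tcp_pos': array([ 0.20947702, -0.64130379,  0.22584521]), 'eef_rot': array([ 1.79929060e+02, -7.69347923e-03, -1.61914947e+02]), 'contact_force': array([ 0.38766718,  0.23346422, -0.2184929 ]), 'moment': array([ 0.02998937, -0.0125375 , -0.00348933]), 'gripper_width': 0.08756756622609414} -0.0188
```

View pics/top0.png

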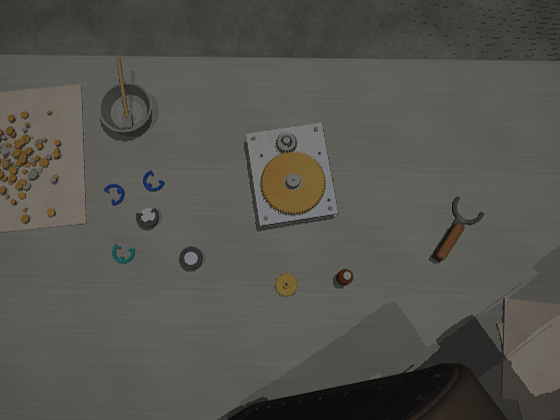

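View pics/scene0.png

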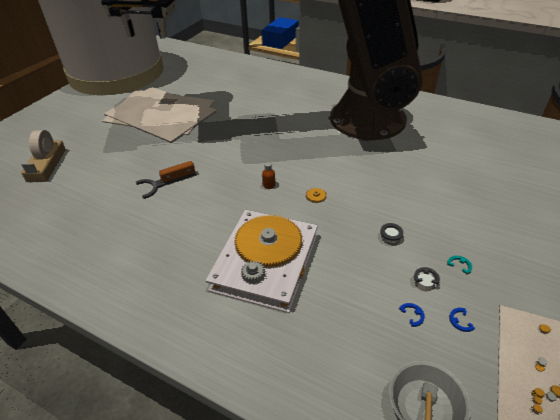

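View pics/wrist0.png

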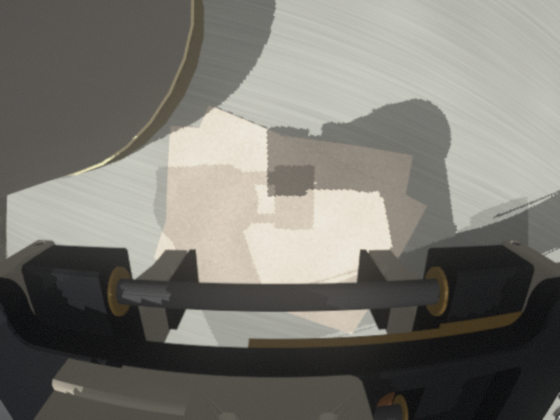

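The top view shows five possible clips. The dark E-ring on a white block at (148,217) matches the description. The dark closed ring at (190,259) is the washer, and the blue rings at (114,193) and (153,181) and the turquoise one at (123,254) are look-alikes. I'll check the choice in a close crop.

Run:
```python
from h import *
t=cv2.imread('pics/top0.png'); s=cv2.imread('pics/scene0.png')
a=cv2.resize(t[190:280,100:220],None,fx=5,fy=5,interpolation=cv2.INTER_CUBIC)
cv2.imwrite('pics/c1.png',a)
b=cv2.resize(t[115:235,235:345],None,fx=5,fy=5,interpolation=cv2.INTER_CUBIC)
cv2.imwrite('pics/c2.png',b)
c=cv2.resize(t[190:270,420:500],None,fx=7,fy=7,interpolation=cv2.INTER_CUBIC)
cv2.imwrite('pics/c3.png',c)
for n,u,v,z in [('clip',148,217,.0205),('wheel',293,182,.052),('pin',287,141,.068),('washer',190.5,259,.0205),('gear',286,285,.012),('oil',345,275,.06),('fork ring',467,211,.003),('handle far',437,261,.038),('handle near',460,224,.038),('blue',153,181,0),('blue2',114,193,0),('teal',123,254,0)]:
    print(n,pix2z('top',u,v,z).round(4))
```

```text
clip [0.5473 0.314  0.0205]
wheel [ 0.6233 -0.0079  0.052 ]
pin [0.7121 0.0063 0.068 ]
washer [0.4546 0.2149 0.0205]
gear [0.401  0.0049 0.012 ]
oil [ 0.4204 -0.1189  0.06  ]
fork ring [ 0.5731 -0.4041  0.003 ]
handle far [ 0.4547 -0.3205  0.038 ]
handle near [ 0.5365 -0.3746  0.038 ]
blue [0.6356 0.3132 0.    ]
blue2 [0.6062 0.4008 0.    ]
teal [0.4663 0.37   0.    ]
```

View pics/c1.png

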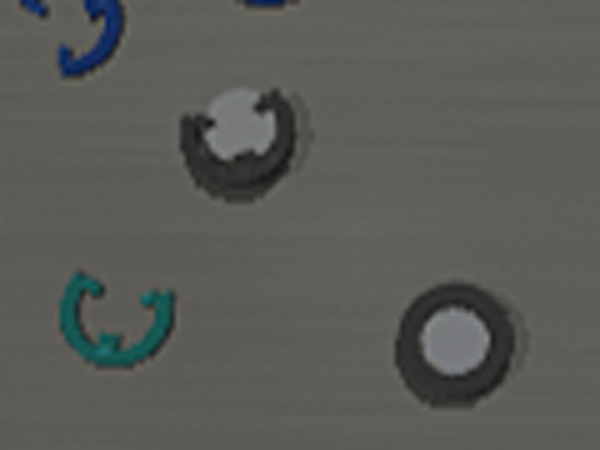

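View pics/c2.png

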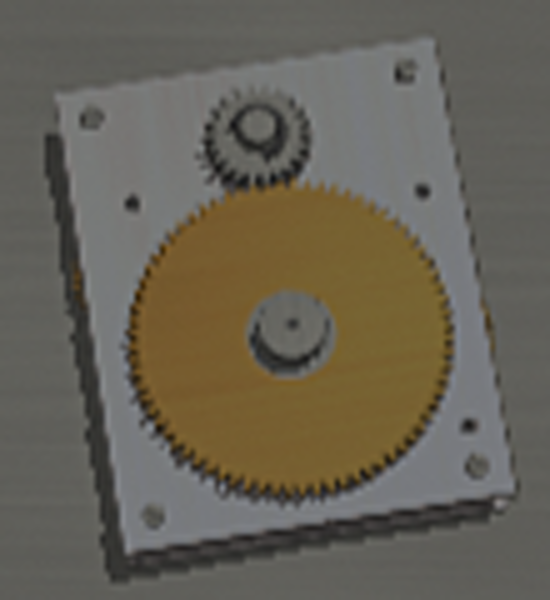

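View pics/c3.png

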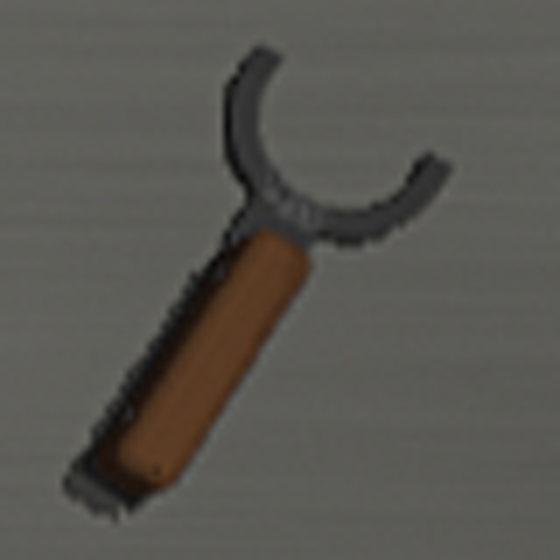

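The crop confirms it: the dark open E-ring with three teeth sits on the white disc, with its mouth towards the top of the picture, slightly left. The washer at (190,259) is closed. I'll move along an arc and use the wrist camera over the fork, then the wheel, then the clip.

carry_out([
  [0.025,0.028,0.004,0,0,0],
  [0.025,0.028,0.004,0,0,0],
  [0.025,0.028,0.004,0,0,0],
  [0.025,0.028,0.004,0,0,0],
  [0.025,0.028,0.004,0,0,0],
  [0.025,0.028,0.004,0,0,0],
  [0.025,0.028,0.004,0,0,0],
  [0.025,0.028,0.004,0,0,0],
  [0.025,0.028,0.004,0,0,0],
  [0.025,0.028,0.004,0,0,0],
  [0.025,0.028,0.004,0,0,0],
  [0,0,0,0,0,0],
], fingers=-1)

```text
time_s: 1.15
tcp_pos: [0.49, -0.3173, 0.2662]
eef_rot: [179.5, -0.2, -162.4]
contact_force: [-0.5, -1.0, 0.5]
gripper_width: 0.0873
```

```bash
cat >> h.py <<'E'
from scipy.spatial.transform import Rotation as Ro
import json
def shot(n):
    s=r.get_state(); im=r.capture('wrist'); save(n,im)
    json.dump(dict(p=list(map(float,s['tcp_pos'])),e=list(map(float,s['eef_rot']))),open('pics/'+n+'.json','w'))
    print(n,s['time_s'],s['tcp_pos'].round(4),s['eef_rot'].round(2))
def cam(n):
    d=json.load(open('pics/'+n+'.json')); m=r.camera_model('wrist'); M=np.eye(4)
    M[:3,:3]=Ro.from_euler('xyz',d['e'],degrees=True).as_matrix(); M[:3,3]=d['p']
    return M@np.array(m['mount']),m
def wz(n,u,v,z):
    M,m=cam(n); f=K(m); a=np.array([u-m['cx'],v-m['cy']]); rr=np.hypot(*a); th=rr/f
    d=np.r_[np.sin(th)*a/max(rr,1e-9),np.cos(th)]; d=M[:3,:3]@d
    return M[:3,3]+d*(z-M[2,3])/d[2]
def wp(n,X):
    M,m=cam(n); f=K(m); p=np.linalg.inv(M)@np.r_[X,1]; rho=np.hypot(p[0],p[1]); th=np.arctan2(rho,p[2])
    return np.array([m['cx']+f*th*p[0]/rho, m['cy']+f*th*p[1]/rho])
E
python3 -c "
from h import *
shot('w1')"
```

```text
w1 1.15 [ 0.49   -0.3173  0.2662] [ 1.7946e+02 -1.6000e-01 -1.6238e+02]
```

View pics/w1.png

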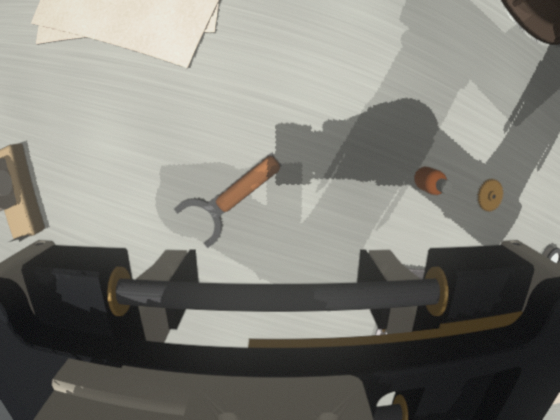

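The wrist view shows the whole fork: ring near (200,218), handle from (222,205) to (275,163). The oiler is at (430,181) and the gear at (490,195). I'll measure the fork from this picture.

Run:
```python
from h import *
t=cv2.imread('pics/w1.png')
cv2.imwrite('pics/w1c.png',cv2.resize(t[140:260,160:300],None,fx=5,fy=5,interpolation=cv2.INTER_CUBIC))
```

```text
(no output)
```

View pics/w1c.png

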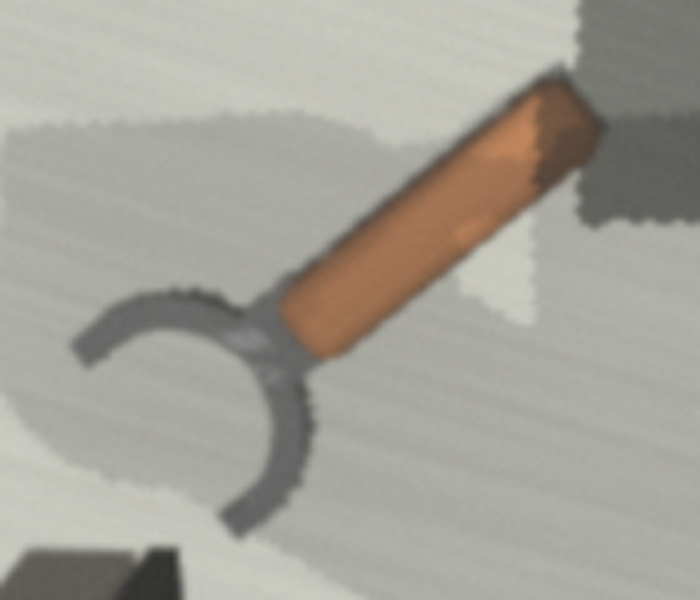

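carry_out([
  [0.01,0.04,0,0,0,0],
  [0.01,0.04,0,0,0,0],
  [0.01,0.04,0,0,0,0],
  [0.01,0.04,0,0,0,0],
  [0.01,0.04,0,0,0,0],
  [0.01,0.04,0,0,0,0],
  [0.01,0.04,0,0,0,0],
  [0,0.04,0,0,0,0],
  [0,0.0,0,0,0,0],
])

```text
time_s: 1.95
tcp_pos: [0.5546, 0.005, 0.2627]
eef_rot: [179.4, -0.5, -163.0]
contact_force: [-0.4, -1.3, 0.0]
gripper_width: 0.0875
```

```bash
python3 -c "
from h import *
shot('w2')"
```

```text
w2 1.95 [0.5546 0.005  0.2627] [ 179.37   -0.53 -162.97]
```

View pics/w2.png

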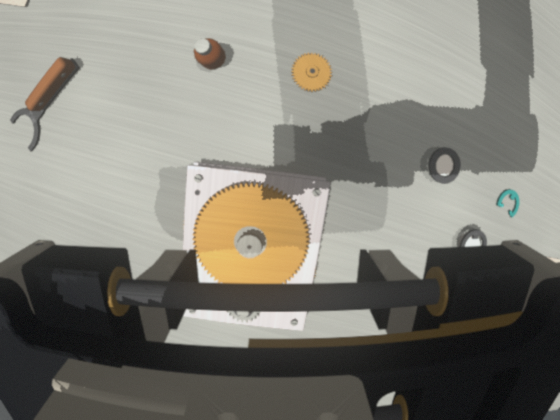

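The wrist view shows the wheel with its arbor at (249,241), the clip at (472,238), the washer at (444,165) and the fork at left. I'll move on to the clip and work out the other poses from these pictures later.

carry_out([
  [0,0.04,-0.008,0,0,0],
  [0,0.04,-0.008,0,0,0],
  [0,0.04,-0.008,0,0,0],
  [0,0.04,-0.008,0,0,0],
  [0,0.04,-0.008,0,0,0],
  [0,0.04,-0.008,0,0,0],
  [0,0.04,-0.008,0,0,0],
  [-0.01,0.026,-0.02,0,0,0],
  [0,0,-0.02,0,0,0],
  [0,0,0,0,0,0],
])

```text
time_s: 2.83
tcp_pos: [0.5453, 0.3059, 0.1627]
eef_rot: [179.6, -0.6, -163.8]
contact_force: [-1.8, -1.1, -0.1]
gripper_width: 0.0879
```

```bash
python3 -c "
from h import *
shot('w3')"
```

```text
w3 2.8333 [0.5453 0.3059 0.1627] [ 179.59   -0.56 -163.76]
```

View pics/w3.png

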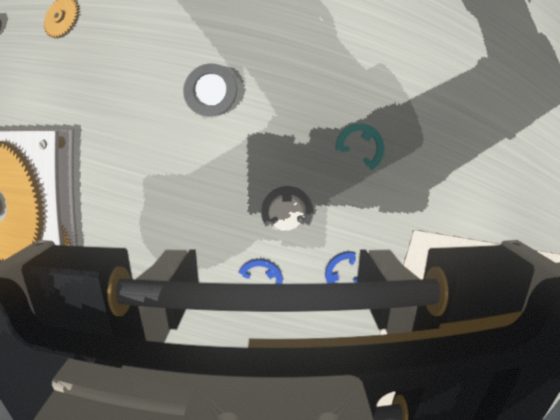

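The clip, dark on its white block, is at (287,211) with its mouth pointing down in the picture, away from the robot. The teal ring is at (360,147) and the blue ones are at (260,270) and (342,268). Next I'll overlay the models on these pictures to refine the poses.

```bash
cat > ov.py <<'E'
from h import *
def rot(y): c,s=np.cos(np.radians(y)),np.sin(np.radians(y)); return np.array([[c,-s],[s,c]])
def overlay(n,curves,box,sc,out,pf=None):
    im=cv2.imread('pics/'+n+'.png'); x0,y0,x1,y1=box
    c=cv2.resize(im[y0:y1,x0:x1],None,fx=sc,fy=sc,interpolation=cv2.INTER_CUBIC)
    pf=pf or (lambda X: wp(n,X))
    for P,col in curves:
        q=np.array([(pf(X)-[x0,y0]+.5)*sc for X in P]); cv2.polylines(c,[np.int32(q.round())],False,col,1,cv2.LINE_AA)
    cv2.imwrite('pics/'+out+'.png',c)
def arc(cx,cy,z,R,yaw,a0,a1):
    a=np.radians(np.linspace(a0,a1,60)+yaw); return [[cx+R*np.cos(t),cy+R*np.sin(t),z] for t in a]
def seg(cx,cy,yaw,pts): 
    Rm=rot(yaw); return [list(np.array([cx,cy])+Rm@np.array(p[:2]))+[p[2]] for p in pts]
def clip(cx,cy,yaw,zt):
    return [(arc(cx,cy,zt,.025,yaw,57,303),(0,0,255)),(arc(cx,cy,zt,.018,yaw,57,303),(0,255,255)),(seg(cx,cy,yaw,[(0,0,zt),(.03,0,zt)]),(0,255,0))]
def fork(gx,gy,yaw,zu=0):
    h=[(-.046,-.011,zu+.038),(.046,-.011,zu+.038),(.046,.011,zu+.038),(-.046,.011,zu+.038),(-.046,-.011,zu+.038)]
    c=seg(gx,gy,yaw,[(.095,0,zu+.006)])[0]
    am=np.degrees(np.arccos(.011/.0275))
    return [(seg(gx,gy,yaw,h),(0,0,255)),(arc(c[0],c[1],c[2],.0275,yaw,66,294),(0,0,255)),(arc(c[0],c[1],c[2],.037,yaw,72,288),(0,255,255)),(seg(gx,gy,yaw,[(-.046,0,zu+.038),(.046,0,zu+.038)]),(0,255,0))]
def move(wx,wy,yaw):
    o=[(arc(wx,wy,.052,.072,0,0,360),(0,0,255)),(arc(wx,wy,.069,.015,0,0,360),(0,0,255))]
    o.append((arc(*seg(wx,wy,yaw,[(.0925,0,.068)])[0],.0235,0,0,360),(255,0,0)))
    o.append((seg(wx,wy,yaw,[(-.082,-.087,.038),(.132,-.087,.038),(.132,.087,.038),(-.082,.087,.038),(-.082,-.087,.038)]),(255,0,255)))
    return o
E
python3 - <<'E'
from ov import *
print(wz('w3',287,208,.023))
overlay('w3',clip(*wz('w3',287,210,.023)[:2],15,.023),(230,160,350,250),6,'o3')
# fork
c=wz('w1',198,225,.006);a=wz('w1',160+305/5,140+325/5,.038);b=wz('w1',160+568/5,140+100/5,.038)
print(c,a,b,np.degrees(np.arctan2(*(a-b)[1::-1])),np.hypot(*(a-b)[:2]))
g=(a+b)/2
overlay('w1',fork(g[0],g[1],np.degrees(np.arctan2(*(a-b)[1::-1]))),(160,140,300,260),5,'o1')
w=wz('w2',249,241,.069); print('wheel',w)
overlay('w2',move(w[0],w[1],9),(170,150,350,340),4,'o2')
E
```

```text
[0.54588481 0.31697629 0.023     ]
[ 0.57926913 -0.40028637  0.006     ] [ 0.53294149 -0.37399727  0.038     ] [ 0.46082717 -0.32861312  0.038     ] -32.18369229115414 0.08520678544366468
wheel [ 0.61766097 -0.00725776  0.069     ]
```

View pics/o3.png

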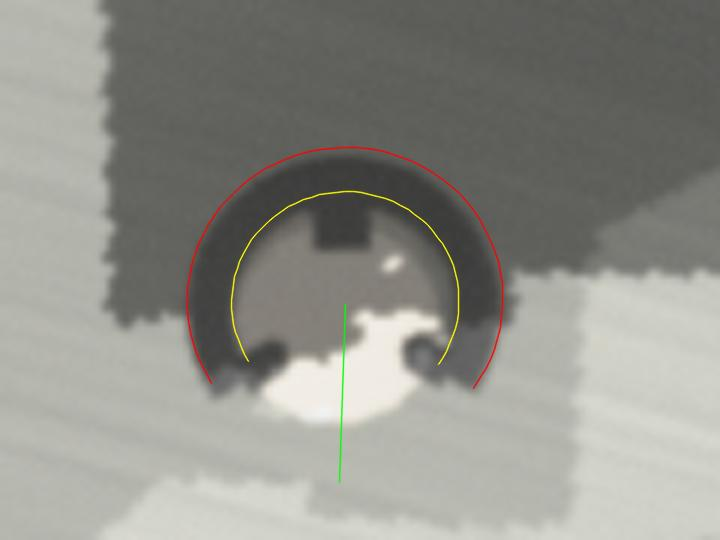

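View pics/o1.png

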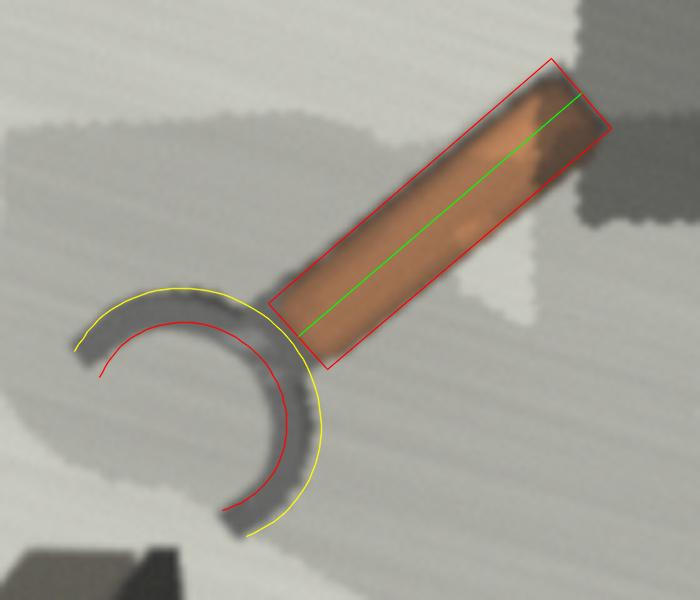

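View pics/o2.png

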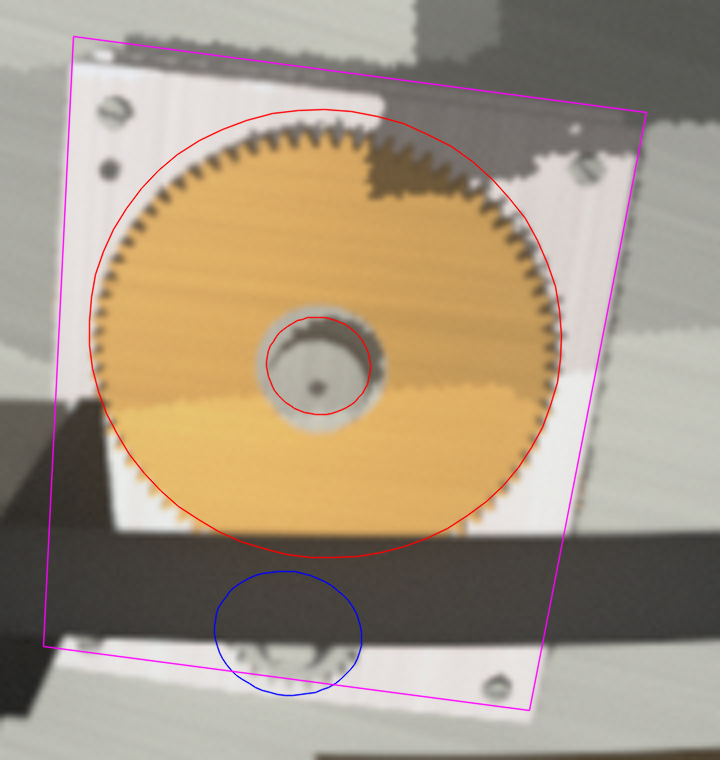

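Run:
```python
from ov import *
from scipy.optimize import least_squares
def circ(P):
    P=np.array(P); s=least_squares(lambda q:np.hypot(P[:,0]-q[0],P[:,1]-q[1])-q[2],[*P.mean(0)[:2],.05],loss='soft_l1',f_scale=.001); return s.x,np.std(s.fun)
# wheel
for n,f in [('top0',lambda u,v:pix2z('top',u,v,.052)),('w2',lambda u,v:wz('w2',u,v,.052))]:
    im=cv2.imread('pics/'+n+'.png'); h=cv2.cvtColor(im,cv2.COLOR_BGR2HSV)
    m=((h[...,0]>8)&(h[...,0]<30)&(h[...,1]>110)).astype(np.uint8)
    b=(235,115,345,235) if n=='top0' else (180,160,320,283)
    k=np.zeros_like(m);k[b[1]:b[3],b[0]:b[2]]=m[b[1]:b[3],b[0]:b[2]]
    cs,_=cv2.findContours(k,cv2.RETR_EXTERNAL,cv2.CHAIN_APPROX_NONE); c=max(cs,key=cv2.contourArea)[:,0]
    c=cv2.convexHull(c)[:,0]
    if n=='w2': c=c[c[:,1]<278]
    print(n,len(c),circ([f(*p)[:2] for p in c]))
# clip
im=cv2.cvtColor(cv2.imread('pics/w3.png'),cv2.COLOR_BGR2GRAY)
P=[];Q=[]
c0=np.array([287.2,210.5])
for a in np.radians(np.arange(150,392,4)):
    d=np.array([np.cos(a),np.sin(a)]); rr=np.arange(18,32,.25)
    pr=np.array([cv2.getRectSubPix(im,(1,1),tuple(np.float32(c0+d*x).tolist()))[0,0] for x in rr]).astype(float)
    g=np.gradient(pr); i=g.argmax()
    if g[i]>4 and 3<i<50: P.append(wz('w3',*(c0+d*rr[i]),.0215)[:2])
print('clip',len(P),circ(P))
x,_=circ(P)
overlay('w3',clip(x[0],x[1],17.5,.023),(230,160,350,250),6,'o3')
```

```text
top0 31 (array([ 0.62352732, -0.0068948 ,  0.07088566]), np.float64(0.0006441136056295925))
w2 33 (array([ 0.62319053, -0.00571636,  0.06992863]), np.float64(0.0004161207052442066))
clip 30 (array([0.54959857, 0.31844794, 0.02516643]), np.float64(0.000708604838520559))
```

View pics/o3.png

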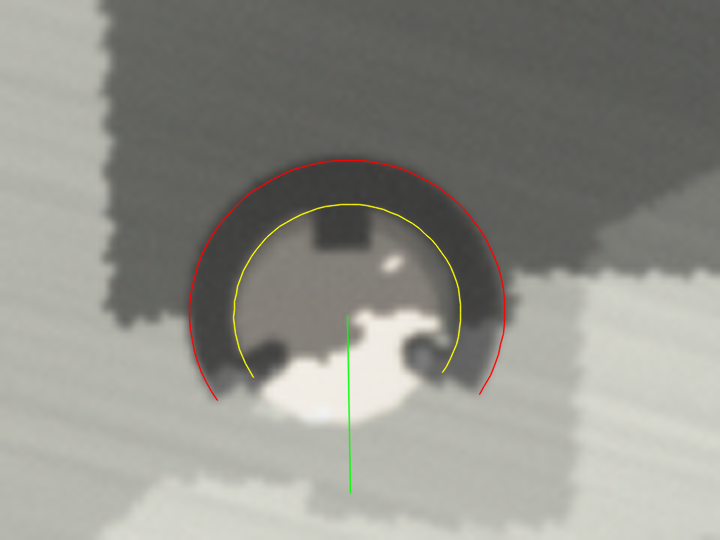

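Clip at (0.5488, 0.3178), yaw about 17.5°. The two cameras agree within 2–4 mm. The wheel axis is at (0.6233, -0.0063), also agreeing between cameras. The wheel face is too close for full-depth pads, so I'll grip with the finger tips, at TCP z of about 19.5 mm.

```bash
cat >> h.py <<'E'
def delta(p,yaw):
    s=r.get_state(); Rn=Ro.from_euler('xyz',s['eef_rot'],degrees=True); Rt=Ro.from_euler('xyz',[180,0,yaw],degrees=True)
    print('t',s['time_s'],'pos',s['tcp_pos'].round(4),'rot',s['eef_rot'].round(2),'F',s['contact_force'].round(1),'w',round(float(s['gripper_width']),4),'\n d',(np.array(p)-s['tcp_pos']).round(4),'rv',(Rt*Rn.inv()).as_rotvec().round(4))
E
python3 -c "
from h import *
delta([.5488,.3178,.0195],-162.5)"
```

```text
t 2.8833 pos [0.5462 0.3059 0.1647] rot [ 179.58   -0.46 -163.77] F [-0.3  0.3  0.1] w 0.0879 
 d [ 0.0026  0.0119 -0.1452] rv [-0.0047 -0.0098  0.0223]
```

carry_out([
  [0.001,0.006,-0.025,-0.002,-0.004,0.011],
  [0.001,0.006,-0.03,-0.002,-0.004,0.011],
  [0,0,-0.03,0,0,0],
  [0,0,-0.02,0,0,0],
  [0,0,0,0,0,0],
])

```text
time_s: 3.3
tcp_pos: [0.5555, 0.3123, 0.0654]
eef_rot: [179.8, 0.6, -162.8]
contact_force: [0.3, -0.4, -0.2]
gripper_width: 0.0878
```

```bash
python3 -c "
from h import *
delta([.5488,.3178,.0195],-162.5); shot('w4')"
```

```text
t 3.3 pos [0.5555 0.3123 0.0654] rot [ 179.81    0.55 -162.82] F [ 0.3 -0.4 -0.2] w 0.0878 
 d [-0.0067  0.0055 -0.0459] rv [-0.0061  0.0082  0.0056]
w4 3.3 [0.5555 0.3123 0.0654] [ 179.81    0.55 -162.82]
```

View pics/w4.png

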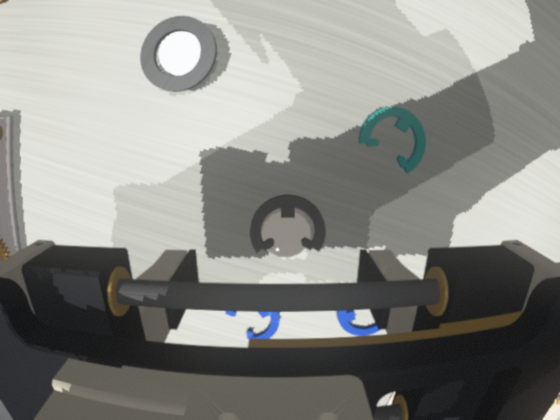

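The clip is now at (288,229), larger, with its mouth down in the picture. I'll refit it from this closer view.

Run:
```python
from ov import *
from scipy.optimize import least_squares
im=cv2.cvtColor(cv2.imread('pics/w4.png'),cv2.COLOR_BGR2GRAY)
P=[];c0=np.array([288,230])
for a in np.radians(np.arange(175,366,3)):
    d=np.array([np.cos(a),np.sin(a)]); rr=np.arange(28,46,.25)
    pr=np.array([cv2.getRectSubPix(im,(1,1),tuple(np.float32(c0+d*x).tolist()))[0,0] for x in rr]).astype(float)
    pr=np.convolve(pr,np.ones(5)/5,'same'); g=np.gradient(pr); g[:3]=0;g[-3:]=0; i=g.argmax()
    if g[i]>2: P.append(wz('w4',*(c0+d*rr[i]),.021)[:2])
P=np.array(P)
s=least_squares(lambda q:np.hypot(P[:,0]-q[0],P[:,1]-q[1])-q[2],[.548,.317,.025],loss='soft_l1',f_scale=.0005)
print(len(P),s.x,np.std(s.fun)); x=s.x
overlay('w4',clip(x[0],x[1],17.5,.023),(230,180,350,270),6,'o4')
```

```text
64 [0.54929493 0.31758435 0.0247549 ] 0.00016933071372336717
```

View pics/o4.png

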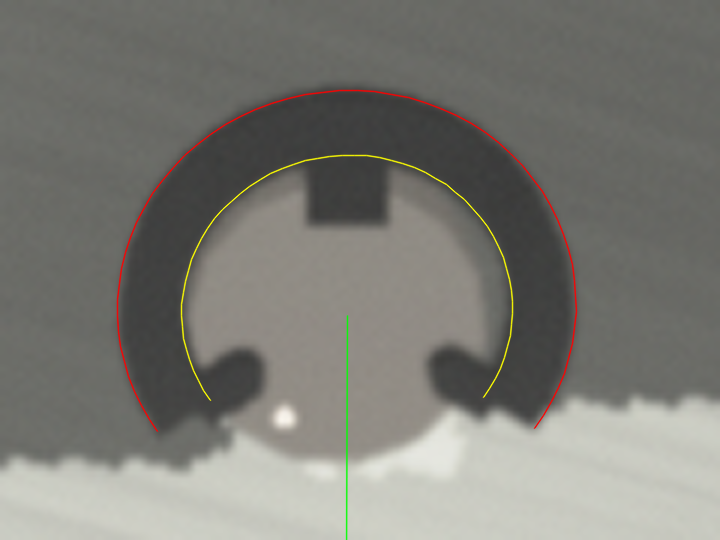

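The overlay fits to about a pixel: centre (0.549, 0.3176), yaw 17.5°. I'll go down onto it.

carry_out([
  [-0.004,0.003,-0.015,-0.003,0.004,0.003],
  [-0.002,0.002,-0.015,-0.003,0.004,0.003],
  [0,0,-0.01,0,0,0],
  [0,0,0,0,0,0],
])

```text
time_s: 3.68
tcp_pos: [0.5555, 0.3175, 0.0335]
eef_rot: [179.8, 0.6, -162.6]
contact_force: [-0.3, -0.0, 0.3]
gripper_width: 0.0876
```

```bash
python3 -c "
from h import *
delta([.549,.3176,.0195],-162.5)"
```

```text
t 3.6833 pos [0.5555 0.3175 0.0335] rot [ 179.78    0.65 -162.61] F [-0.3 -0.   0.3] w 0.0876 
 d [-0.0065  0.0001 -0.014 ] rv [-0.007   0.0097  0.002 ]
```

carry_out([
  [-0.006,0,-0.004,-0.007,0.01,0],
  [0,0,0,0,0,0],
  [0,0,0,0,0,0],
])

```text
time_s: 3.93
tcp_pos: [0.55, 0.3178, 0.0308]
eef_rot: [180.0, 0.0, -162.6]
contact_force: [-0.0, 0.2, -0.0]
gripper_width: 0.0874
```

```bash
python3 -c "
from h import *
delta([.549,.3176,.0195],-162.5)"
```

```text
t 3.9333 pos [0.55   0.3178 0.0308] rot [ 1.7999e+02  3.0000e-02 -1.6260e+02] F [-0.   0.2 -0. ] w 0.0874 
 d [-0.001  -0.0002 -0.0113] rv [-0.0003  0.0004  0.0018]
```

carry_out([
  [-0.001,0,-0.006,0,0,0],
  [0,0,-0.006,0,0,0],
  [0,0,0,0,0,0],
])

```text
time_s: 4.18
tcp_pos: [0.5494, 0.3187, 0.0194]
eef_rot: [179.9, 0.2, -162.6]
contact_force: [0.2, -0.2, -0.4]
gripper_width: 0.0879
```

```bash
python3 -c "
from h import *
delta([.549,.3176,.0195],-162.5)"
```

```text
t 4.1833 pos [0.5494 0.3187 0.0194] rot [ 1.7992e+02  1.6000e-01 -1.6257e+02] F [ 0.2 -0.2 -0.4] w 0.0879 
 d [-0.0004 -0.0011  0.0001] rv [-0.0021  0.0022  0.0012]
```

carry_out([
  [0,-0.001,0,0,0,0],
  [0,0,0,0,0,0],
  [0,0,0,0,0,0],
  [0,0,0,0,0,0],
  [0,0,0,0,0,0],
  [0,0,0,0,0,0],
], fingers=1, force=20)

```text
time_s: 4.68
tcp_pos: [0.5495, 0.3176, 0.0192]
eef_rot: [179.9, 0.2, -162.6]
contact_force: [-0.6, -0.5, -0.5]
gripper_width: 0.0532
```

```bash
python3 -c "
from h import *
delta([.549,.3176,.0195],-162.5);shot('w5')"
```

```text
t 4.6833 pos [0.5495 0.3176 0.0192] rot [ 1.7994e+02  1.5000e-01 -1.6255e+02] F [-0.6 -0.5 -0.5] w 0.0532 
 d [-0.0005  0.      0.0003] rv [-0.0018  0.0022  0.0009]
w5 4.6833 [0.5495 0.3176 0.0192] [ 1.7994e+02  1.5000e-01 -1.6255e+02]
```

View pics/w5.png

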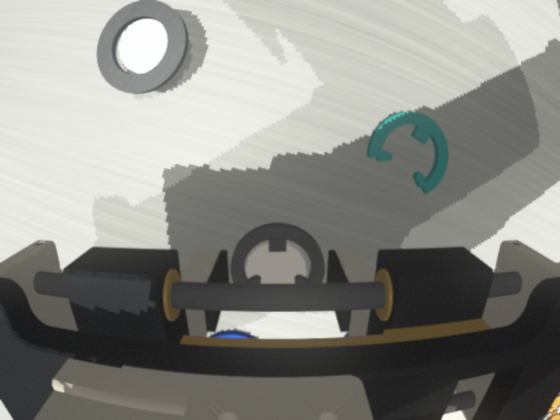

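The fingers, at (215,280) and (340,280), straddle the clip at (278,258). They are still closing, so I'll wait a little longer.

carry_out([
  [0,0,0,0,0,0],
  [0,0,0,0,0,0],
  [0,0,0,0,0,0],
])

```text
time_s: 4.98
tcp_pos: [0.5495, 0.3176, 0.0193]
eef_rot: [179.9, 0.2, -162.6]
contact_force: [0.0, -0.1, 0.4]
gripper_width: 0.0487
```

carry_out([
  [0,0,0.008,0,0,0],
  [0,0,0.02,0,0,0],
  [0,0,0.03,0,0,0],
  [0,0,0.03,0,0,0],
  [0,0,0.02,0,0,0],
  [0,0,0,0,0,0],
])

```text
time_s: 5.48
tcp_pos: [0.5477, 0.3155, 0.132]
eef_rot: [-179.9, -0.1, -162.6]
contact_force: [0.5, 0.7, -0.3]
gripper_width: 0.0489
```

```bash
python3 -c "
from h import *
delta([.5817,-.013,.10],-171.5);shot('w6')"
```

```text
t 5.4833 pos [0.5477 0.3155 0.132 ] rot [-1.7988e+02 -1.2000e-01 -1.6256e+02] F [ 0.5  0.7 -0.3] w 0.0489 
 d [ 0.034  -0.3285 -0.032 ] rv [ 0.0025 -0.0016 -0.156 ]
w6 5.4833 [0.5477 0.3155 0.132 ] [-1.7988e+02 -1.2000e-01 -1.6256e+02]
```

View pics/w6.png

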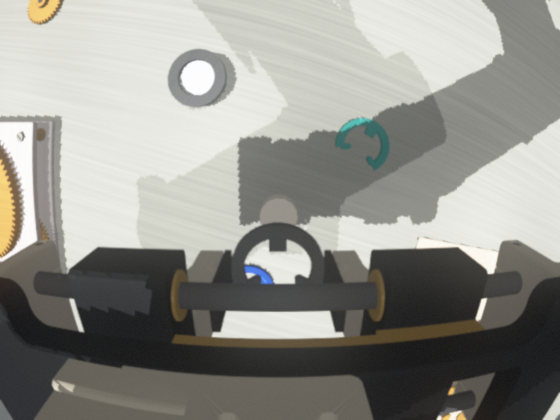

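The clip is held flat and the block below it at (278,212) is empty; finger opening is 48.9 mm. I'll carry it to a spot 43 mm short of the arbor, on the side away from the pinion.

carry_out([
  [0.004,-0.033,0,0,0,-0.015],
  [0.004,-0.033,0,0,0,-0.015],
  [0.004,-0.033,0,0,0,-0.015],
  [0.004,-0.033,0,0,0,-0.015],
  [0.004,-0.033,0,0,0,-0.015],
  [0.004,-0.033,0,0,0,-0.015],
  [0.003,-0.033,0,0,0,-0.015],
  [0.003,-0.033,0,0,0,-0.015],
  [0.002,-0.033,0,0,0,-0.015],
  [0,-0.02,0,0,0,-0.01],
  [0,0,0,0,0,0],
  [0,0,0,0,0,0],
])

```text
time_s: 6.53
tcp_pos: [0.572, -0.0159, 0.1237]
eef_rot: [-179.9, -0.8, -171.2]
contact_force: [-0.3, 0.5, -0.9]
gripper_width: 0.0487
```

```bash
python3 -c "
from h import *
delta([.5808,-.013,.09],-171);shot('w7')"
```

```text
t 6.5333 pos [ 0.572  -0.0159  0.1237] rot [-179.92   -0.77 -171.18] F [-0.3  0.5 -0.9] w 0.0487 
 d [ 0.0088  0.0029 -0.0337] rv [ 0.0034 -0.013   0.0032]
w7 6.5333 [ 0.572  -0.0159  0.1237] [-179.92   -0.77 -171.18]
```

View pics/w7.png

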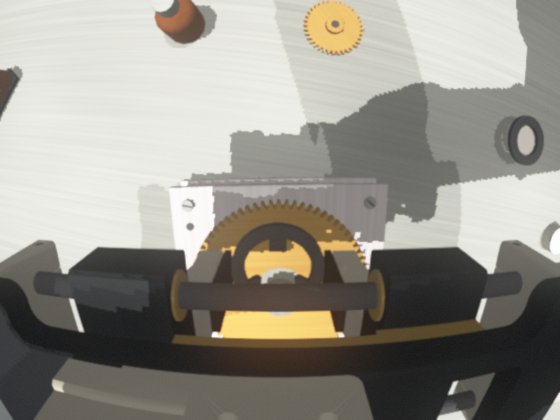

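The clip hangs above the wheel, centred at (278,262). The plate edge is level in the picture, so the yaw fits. Going down.

carry_out([
  [0.005,0.001,-0.01,0.003,-0.012,0.003],
  [0.003,0.002,-0.01,0,0,0],
  [0,0,-0.01,0,0,0],
  [0,0,-0.005,0,0,0],
  [0,0,0,0,0,0],
])

```text
time_s: 7.0
tcp_pos: [0.5796, -0.009, 0.0854]
eef_rot: [-180.0, -0.2, -170.8]
contact_force: [0.4, -0.3, -0.4]
gripper_width: 0.0488
```

```bash
python3 -c "
from h import *
delta([.5808,-.013,.0545],-171)"
```

```text
t 7.0 pos [ 0.5796 -0.009   0.0854] rot [-1.8000e+02 -1.6000e-01 -1.7076e+02] F [ 0.4 -0.3 -0.4] w 0.0488 
 d [ 0.0012 -0.004  -0.0309] rv [ 0.0005 -0.0027 -0.0042]
```

carry_out([
  [0.001,-0.002,-0.01,0,-0.002,-0.004],
  [0,-0.002,-0.01,0,0,0],
  [0,0,-0.006,0,0,0],
  [0,0,-0.002,0,0,0],
  [0,0,0,0,0,0],
])

```text
time_s: 7.42
tcp_pos: [0.5802, -0.0123, 0.0537]
eef_rot: [-180.0, -0.2, -170.9]
contact_force: [-0.3, -0.6, -0.8]
gripper_width: 0.0485
```

```bash
python3 -c "
from h import *
delta([.5808,-.013,.054],-171)"
```

```text
t 7.4167 pos [ 0.5802 -0.0123  0.0537] rot [-1.7996e+02 -1.5000e-01 -1.7090e+02] F [-0.3 -0.6 -0.8] w 0.0485 
 d [ 0.0006 -0.0007  0.0003] rv [ 0.0011 -0.0025 -0.0018]
```

carry_out([
  [0,0,0,0,0,0],
  [0,0,0,0,0,0],
  [0,0,0,0,0,0],
  [0,0,0,0,0,0],
  [0,0,0,0,0,0],
  [0,0,0,0,0,0],
  [0,0,0.01,0,0,0],
  [0,0,0.03,0,0,0],
  [0,0,0.03,0,0,0],
  [0,0,0.03,0,0,0],
  [0,0,0.02,0,0,0],
  [0,0,0,0,0,0],
], fingers=-1)

```text
time_s: 8.42
tcp_pos: [0.5793, -0.0134, 0.1831]
eef_rot: [-179.9, -0.2, -170.9]
contact_force: [1.8, -0.0, 0.1]
gripper_width: 0.0879
```

```bash
python3 -c "
from h import *
delta([.5808,-.013,.054],-171);shot('w8')"
```

```text
t 8.4167 pos [ 0.5793 -0.0134  0.1831] rot [-1.7988e+02 -1.5000e-01 -1.7090e+02] F [ 1.8 -0.   0.1] w 0.0879 
 d [ 0.0015  0.0004 -0.1291] rv [ 0.0025 -0.0023 -0.0018]
w8 8.4167 [ 0.5793 -0.0134  0.1831] [-1.7988e+02 -1.5000e-01 -1.7090e+02]
```

View pics/w8.png

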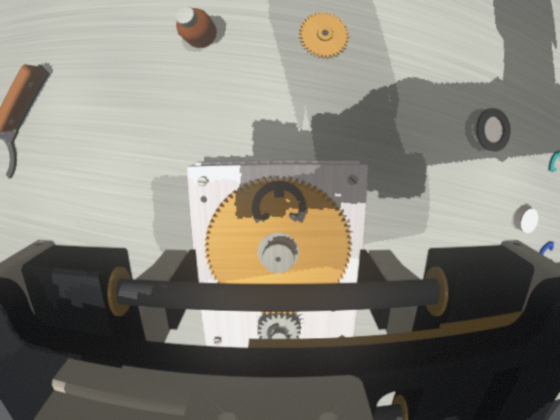

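The clip now lies on the wheel at (279,202) with its mouth towards the arbor at (278,256). I'll measure the clip, wheel and fork from this picture and the earlier ones.

Run:
```python
from ov import *
cl=(.5802,-.0125,9); w=(.6233,-.0063,9)
overlay('w8',clip(*cl,.057)+move(*w)+[(arc(w[0],w[1],.052,.02,0,0,360),(255,255,0))],(180,150,380,350),4,'o8')
# fork candidates
overlay('w1',fork(.499,-.3517,-33),(160,140,300,260),5,'o1')
```

```text
(no output)
```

View pics/o8.png

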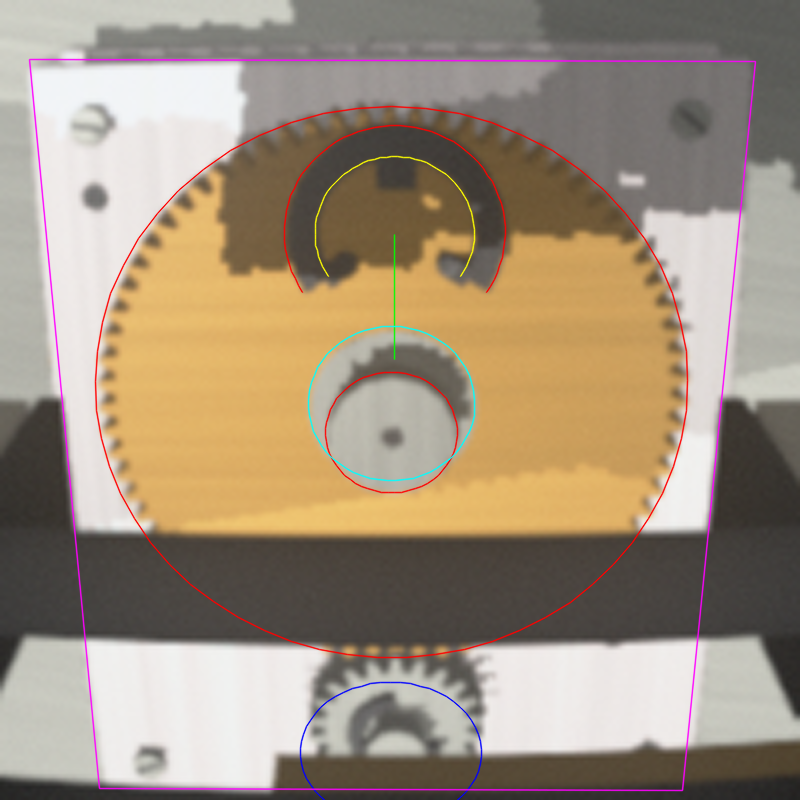

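View pics/o1.png

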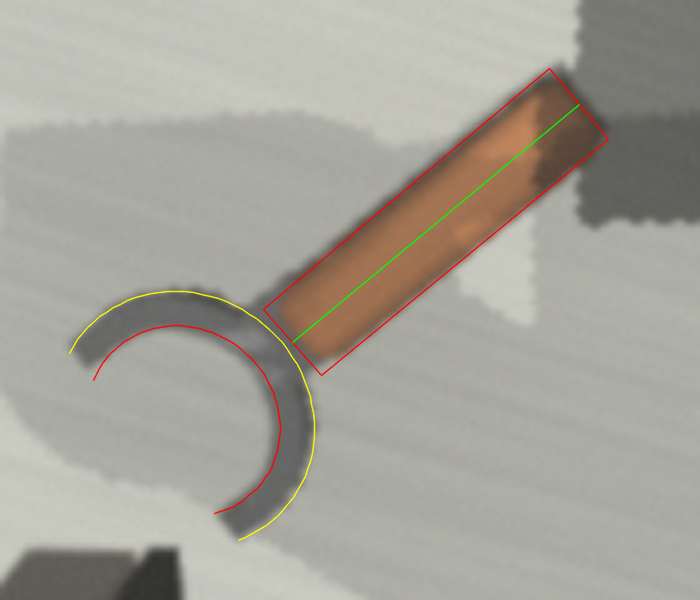

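The overlays match: wheel axis (0.6235, -0.0065), clip (0.5802, -0.0125), yaw 9°. Now I'll move to the fork, turning the tool by -42°.

carry_out([
  [-0.005,-0.036,-0.003,0,0,-0.08],
  [-0.005,-0.036,-0.003,0,0,-0.08],
  [-0.006,-0.036,-0.003,0,0,-0.08],
  [-0.008,-0.036,-0.003,0,0,-0.08],
  [-0.008,-0.036,-0.003,0,0,-0.08],
  [-0.008,-0.036,-0.003,0,0,-0.08],
  [-0.008,-0.036,-0.003,0,0,-0.08],
  [-0.008,-0.036,-0.003,0,0,-0.08],
  [-0.008,-0.036,-0.01,0,0,-0.08],
  [-0.006,-0.015,-0.01,0,0,0],
  [0,0,0,0,0,0],
  [0,0,0,0,0,0],
])

```text
time_s: 9.47
tcp_pos: [0.4991, -0.3639, 0.1318]
eef_rot: [-179.9, -0.5, 146.0]
contact_force: [-0.3, -0.2, 0.0]
gripper_width: 0.0875
```

```bash
python3 -c "
from h import *
delta([.506,-.356,.12],147);shot('w9')"
```

```text
t 9.4667 pos [ 0.4991 -0.3639  0.1318] rot [-179.91   -0.49  145.96] F [-0.3 -0.2  0. ] w 0.0875 
 d [ 0.0069  0.0079 -0.0118] rv [-0.0034 -0.0081  0.0181]
w9 9.4667 [ 0.4991 -0.3639  0.1318] [-179.91   -0.49  145.96]
```

View pics/w9.png

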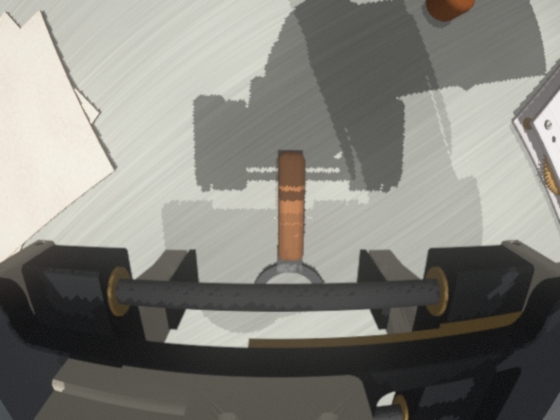

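The handle runs from (291,152) to (290,262) and the fork ring is near (290,285), upright in the picture, so the yaw is close. I'll overlay the model.

Run:
```python
from ov import *
for k,(gx,gy,y) in enumerate([(.499,-.3517,-33)]):
    overlay('w9',fork(gx,gy,y),(220,130,360,320),4,'o9')
```

```text
(no output)
```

View pics/o9.png

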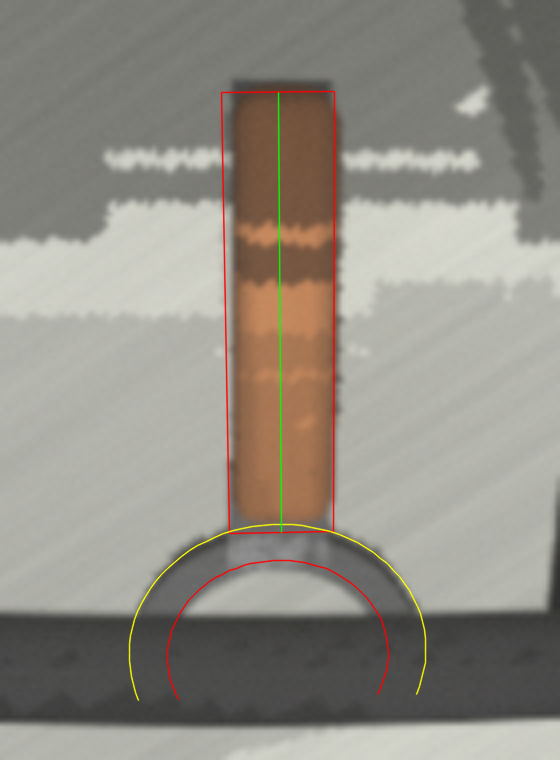

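The model lies within 1–2 mm. I'll use fork_grip at (0.5003, -0.3522), yaw -34°, and grip 10 mm ahead of it, towards the mass centre.

```bash
python3 -c "
from h import *
delta([.5088,-.3578,.004],146)"
```

```text
t 9.5167 pos [ 0.4989 -0.3633  0.1316] rot [-179.91   -0.53  146.01] F [ 0.  -0.  -0.8] w 0.0878 
 d [ 0.0099  0.0055 -0.1276] rv [-0.0039 -0.0086 -0.0001]
```

carry_out([
  [0.005,0.003,-0.02,-0.004,-0.008,0],
  [0.005,0.003,-0.02,0,0,0],
  [0,0,-0.02,0,0,0],
  [0,0,-0.02,0,0,0],
  [0,0,-0.01,0,0,0],
  [0,0,0,0,0,0],
])

```text
time_s: 10.02
tcp_pos: [0.5134, -0.3519, 0.0421]
eef_rot: [179.9, 0.3, 146.5]
contact_force: [-0.1, 0.2, -0.6]
gripper_width: 0.0878
```

```bash
python3 -c "
from h import *
delta([.5088,-.3578,.004],146)"
```

```text
t 10.0167 pos [ 0.5134 -0.3519  0.0421] rot [179.93   0.35 146.51] F [-0.1  0.2 -0.6] w 0.0878 
 d [-0.0046 -0.0059 -0.0381] rv [ 0.0023  0.0057 -0.0088]
```

carry_out([
  [-0.004,-0.006,-0.01,0.002,0.006,-0.008],
  [0,0,-0.012,0,0,0],
  [0,0,-0.01,0,0,0],
  [0,0,-0.004,0,0,0],
  [0,0,0,0,0,0],
])

```text
time_s: 10.43
tcp_pos: [0.5116, -0.3576, 0.0059]
eef_rot: [180.0, 0.2, 146.2]
contact_force: [0.1, -1.5, 1.1]
gripper_width: 0.0874
```

```bash
python3 -c "
from h import *
delta([.5088,-.3578,.004],146)"
```

```text
t 10.4333 pos [ 0.5116 -0.3576  0.0059] rot [179.99   0.19 146.19] F [ 0.1 -1.5  1.1] w 0.0874 
 d [-0.0028 -0.0002 -0.0019] rv [ 0.0017  0.0028 -0.0032]
```

carry_out([
  [-0.003,0,-0.002,0.001,0.003,-0.003],
  [0,0,0,0,0,0],
])

```text
time_s: 10.6
tcp_pos: [0.5083, -0.3578, 0.0036]
eef_rot: [-179.9, -0.0, 146.0]
contact_force: [-0.6, 0.4, 0.4]
gripper_width: 0.0878
```

carry_out([
  [0,0,0,0,0,0],
  [0,0,0,0,0,0],
  [0,0,0,0,0,0],
  [0,0,0,0,0,0],
  [0,0,0,0,0,0],
  [0,0,0,0,0,0],
  [0,0,0,0,0,0],
  [0,0,0,0,0,0],
  [0,0,0,0,0,0],
  [0,0,0,0,0,0],
], fingers=1, force=45)

```text
time_s: 11.43
tcp_pos: [0.5095, -0.3585, 0.006]
eef_rot: [-180.0, 0.2, 146.0]
contact_force: [-0.1, -0.1, -0.1]
gripper_width: 0.0263
```

```bash
python3 -c "
from h import *
delta([.5088,-.3578,.004],146);shot('w10')"
```

```text
t 11.4333 pos [ 0.5095 -0.3585  0.006 ] rot [-179.99    0.2   145.98] F [-0.1 -0.1 -0.1] w 0.0263 
 d [-0.0007  0.0007 -0.002 ] rv [0.0021 0.0028 0.0003]
w10 11.4333 [ 0.5095 -0.3585  0.006 ] [-179.99    0.2   145.98]
```

View pics/w10.png

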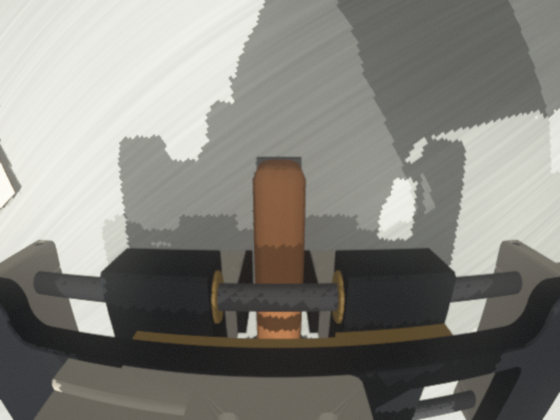

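The handle at (278,220) is centred between the fingers, which are still closing. I'll wait a few more rows.

carry_out([
  [0,0,0,0,0,0],
  [0,0,0,0,0,0],
  [0,0,0,0,0,0],
  [0,0,0,0,0,0],
])

```text
time_s: 11.82
tcp_pos: [0.5095, -0.3585, 0.0059]
eef_rot: [-180.0, 0.2, 146.0]
contact_force: [-0.5, 0.2, 0.7]
gripper_width: 0.0218
```

```bash
python3 -c "
from h import *
delta([.5088,-.3578,.004],146)"
```

```text
t 11.8167 pos [ 0.5095 -0.3585  0.0059] rot [-179.99    0.2   145.99] F [-0.5  0.2  0.7] w 0.0218 
 d [-0.0007  0.0007 -0.0019] rv [0.0021 0.0027 0.0002]
```

Gripped at 21.8 mm, which matches the handle. I'll lift straight up and check for slip.

carry_out([
  [0,0,0.006,0,0,0],
  [0,0,0.012,0,0,0],
  [0,0,0.025,0,0,0],
  [0,0,0.03,0,0,0],
  [0,0,0.03,0,0,0],
  [0,0,0.025,0,0,0],
  [0,0,0.012,0,0,0],
  [0,0,0,0,0,0],
])

```text
time_s: 12.48
tcp_pos: [0.505, -0.357, 0.1549]
eef_rot: [-179.9, -0.2, 145.9]
contact_force: [1.1, -0.4, -2.2]
gripper_width: 0.0217
```

```bash
python3 -c "
from h import *
delta([.4576,-.0328,.15],-171);shot('w11');save('s11',r.capture('scene'));save('t11',r.capture('top'))"
```

```text
t 12.4833 pos [ 0.505  -0.357   0.1549] rot [-1.7990e+02 -1.7000e-01  1.4593e+02] F [ 1.1 -0.4 -2.2] w 0.0217 
 d [-0.0474  0.3242 -0.0049] rv [ 0.001  -0.0034  0.7517]
w11 12.4833 [ 0.505  -0.357   0.1549] [-1.7990e+02 -1.7000e-01  1.4593e+02]
```

View pics/w11.png

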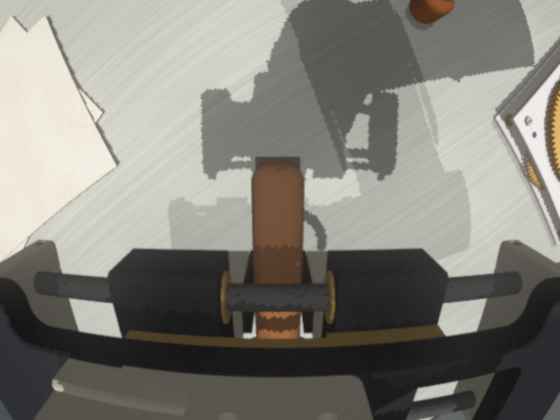

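View pics/s11.png

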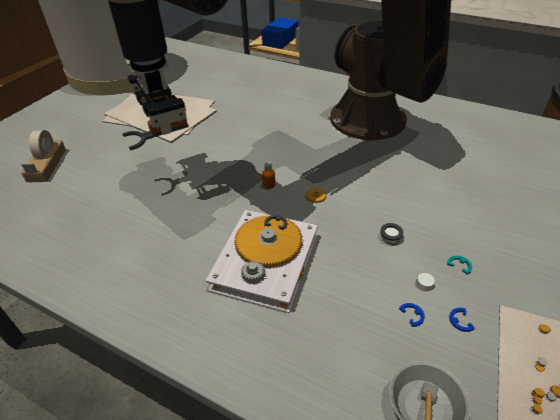

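The handle is in the same place in the picture, with its rear end at (278,160), so it hasn't slipped. The scene view shows the fork lifted level and the clip on the wheel. I'll carry it to a spot behind the wheel.

carry_out([
  [-0.004,0.03,0,0,0,0.075],
  [-0.004,0.03,0,0,0,0.075],
  [-0.004,0.03,0,0,0,0.075],
  [-0.004,0.03,0,0,0,0.075],
  [-0.004,0.03,0,0,0,0.075],
  [-0.004,0.03,0,0,0,0.075],
  [-0.004,0.03,0,0,0,0.075],
  [-0.004,0.03,0,0,0,0.075],
  [-0.004,0.03,0,0,0,0.075],
  [-0.004,0.03,0,0,0,0.075],
  [-0.004,0.015,0,0,0,0],
  [0,0,0,0,0,0],
])

```text
time_s: 13.63
tcp_pos: [0.4415, -0.0298, 0.1295]
eef_rot: [-179.7, -2.6, -169.4]
contact_force: [0.4, 0.3, -2.1]
gripper_width: 0.0217
```

```bash
python3 -c "
from h import *
delta([.4576,-.0328,.08],-171)"
```

```text
t 13.6333 pos [ 0.4415 -0.0298  0.1295] rot [-179.7    -2.59 -169.43] F [ 0.4  0.3 -2.1] w 0.0217 
 d [ 0.0161 -0.003  -0.0495] rv [ 0.0129 -0.0436 -0.0276]
```

carry_out([
  [0.008,-0.002,-0.01,0.006,-0.022,-0.014],
  [0.008,-0.001,-0.01,0.006,-0.022,-0.014],
  [0,0,-0.01,0,0,0],
  [0,0,0,0,0,0],
])

```text
time_s: 13.97
tcp_pos: [0.4545, -0.0324, 0.0944]
eef_rot: [-179.9, -0.3, -170.9]
contact_force: [-1.1, 0.1, -2.3]
gripper_width: 0.0219
```

```bash
python3 -c "
from h import *
delta([.4576,-.0328,.08],-171)"
```

```text
t 13.9667 pos [ 0.4545 -0.0324  0.0944] rot [-179.91   -0.33 -170.87] F [-1.1  0.1 -2.3] w 0.0219 
 d [ 0.0031 -0.0004 -0.0144] rv [ 0.0025 -0.0055 -0.0023]
```

carry_out([
  [0.003,0,-0.01,0.002,-0.005,-0.002],
  [0,0,-0.008,0,0,0],
  [0,0,-0.006,0,0,0],
  [0,0,0,0,0,0],
])

```text
time_s: 14.3
tcp_pos: [0.4553, -0.0343, 0.0671]
eef_rot: [-179.9, -0.4, -171.1]
contact_force: [-0.0, -0.4, -1.7]
gripper_width: 0.0218
```

```bash
python3 -c "
from ov import *
delta([.4576,-.0328,.0595],-171);shot('w12');save('t12',r.capture('top'));save('s12',r.capture('scene'))
s=r.get_state(); p=s['tcp_pos']; y=s['eef_rot'][2]+180
g=np.array(p[:2])-.0105*np.array([np.cos(np.radians(y)),np.sin(np.radians(y))])
z=p[2]-.0059
for n in ['top','scene']:
  overlay(n[0]+'12',fork(g[0],g[1],y,z)+clip(.5802,-.0125,9,.057),(230,110,360,260) if n=='top' else (210,150,350,270),5,'o12'+n[0],lambda X:proj(n,X))
"
```

```text
t 14.3 pos [ 0.4553 -0.0343  0.0671] rot [-179.9    -0.44 -171.08] F [-0.  -0.4 -1.7] w 0.0218 
 d [ 0.0023  0.0015 -0.0076] rv [ 0.0029 -0.0072  0.0013]
w12 14.3 [ 0.4553 -0.0343  0.0671] [-179.9    -0.44 -171.08]
```

View pics/o12t.png

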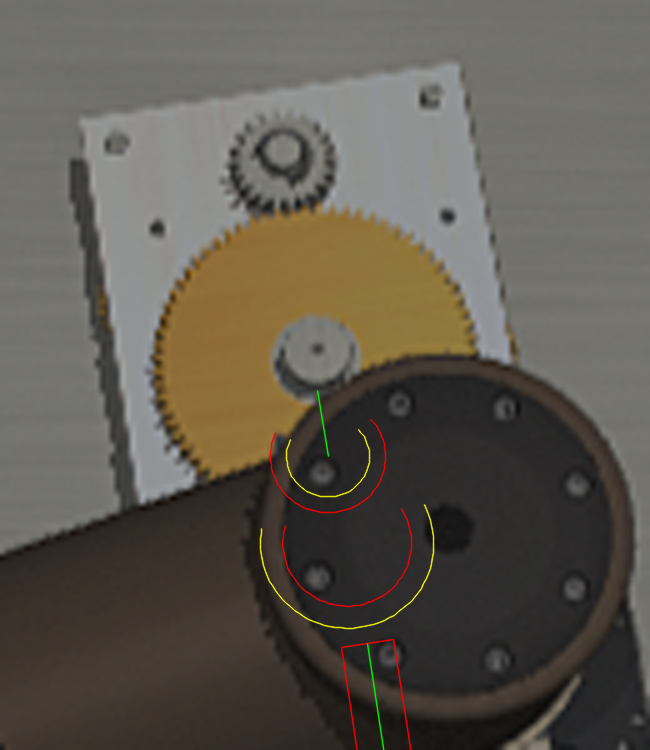

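View pics/o12s.png

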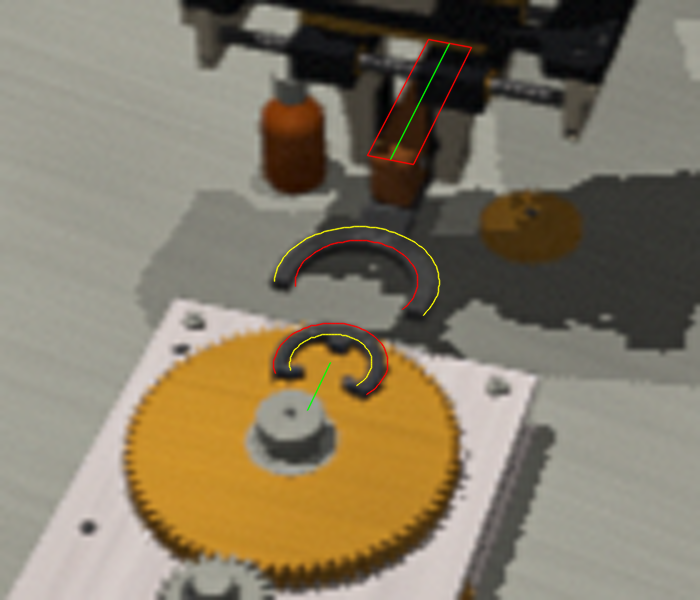

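View pics/w12.png

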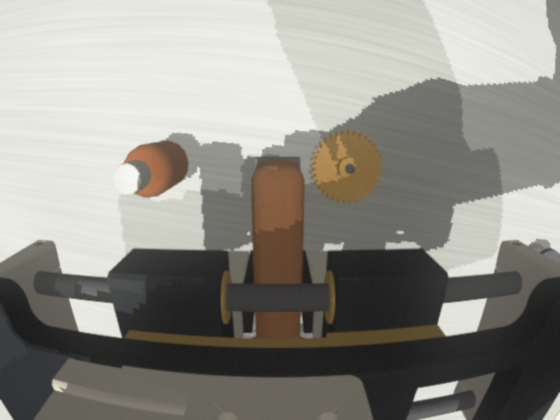

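The fork model fits in the scene view, with prong tips near (266,206) and (295,212) in the full picture. The top view is hidden by the arm, and the wrist view shows the handle straight at (278,165). Gear and bottle are clear. I'll lower to sliding height.

carry_out([
  [0.001,0.001,-0.004,0.003,-0.01,0.001],
  [0,0,-0.003,0,0,0],
  [0,0,0,0,0,0],
])

```text
time_s: 14.7
tcp_pos: [0.4587, -0.0325, 0.0624]
eef_rot: [180.0, 0.5, -171.0]
contact_force: [-0.8, -0.7, -2.8]
gripper_width: 0.0214
```

```bash
cat >> h.py <<'E'
def push(y=9,W=(.6235,-.0065),off=.0845):
    s=r.get_state(); p=s['tcp_pos']; c,q=np.cos(np.radians(y)),np.sin(np.radians(y))
    v=np.array(W)-p[:2]; print('D',round(v@[c,q]-off,4),'lat',round(v@[-q,c],4))
E
python3 -c "
from h import *
delta([.4576,-.0328,.0595],-171);push()"
```

```text
t 14.7 pos [ 0.4587 -0.0325  0.0624] rot [ 179.98    0.55 -170.97] F [-0.8 -0.7 -2.8] w 0.0214 
 d [-0.0011 -0.0003 -0.0029] rv [-0.0018  0.0093 -0.0006]
D 0.0824 lat -0.0001
```

carry_out([
  [0,0,-0.002,-0.001,0.005,0],
  [0,0,0,0,0,0],
  [0,0,0,0,0,0],
])

```text
time_s: 14.95
tcp_pos: [0.4587, -0.0324, 0.0605]
eef_rot: [180.0, 0.3, -170.9]
contact_force: [0.4, 0.8, -1.0]
gripper_width: 0.0219
```

```bash
python3 -c "
from h import *
delta([.4576,-.0328,.0595],-171);push()"
```

```text
t 14.95 pos [ 0.4587 -0.0324  0.0605] rot [ 179.99    0.27 -170.95] F [ 0.4  0.8 -1. ] w 0.0219 
 d [-0.0011 -0.0004 -0.001 ] rv [-0.001   0.0046 -0.0009]
D 0.0823 lat -0.0002
```

carry_out([
  [0.008,0.001,-0.001,0,0,0],
  [0.008,0.001,0,0,0,0],
  [0.007,0.001,0,0,0,0],
  [0.005,0.001,0,0,0,0],
  [0,0,0,0,0,0],
])

```text
time_s: 15.37
tcp_pos: [0.4909, -0.0277, 0.0599]
eef_rot: [180.0, 0.4, -170.9]
contact_force: [0.2, -0.8, -2.1]
gripper_width: 0.0218
```

```bash
python3 -c "
from ov import *
delta([.4576,-.0328,.0592],-171);push()
save('s13',r.capture('scene'))
s=r.get_state(); p=s['tcp_pos']; y=s['eef_rot'][2]+180
g=np.array(p[:2])-.0105*np.array([np.cos(np.radians(y)),np.sin(np.radians(y))])
overlay('s13',fork(g[0],g[1],y,p[2]-.0059)+clip(.5802,-.0125,9,.057),(210,150,350,270),5,'o13',lambda X:proj('scene',X))
"
```

```text
t 15.3667 pos [ 0.4909 -0.0277  0.0599] rot [ 179.99    0.35 -170.91] F [ 0.2 -0.8 -2.1] w 0.0218 
 d [-0.0333 -0.0051 -0.0007] rv [-0.0011  0.0061 -0.0016]
D 0.0497 lat 0.0002
```

View pics/o13.png

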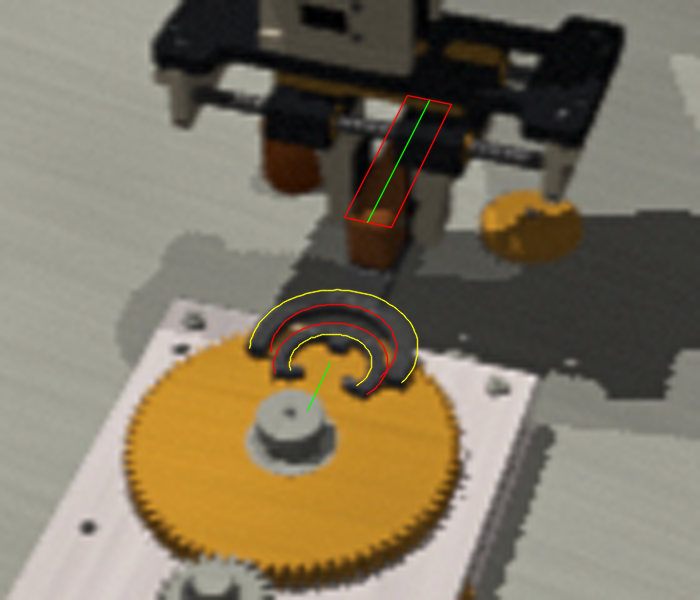

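The fork is centred behind the clip with its prongs straddling it. I'll push on slowly, slightly lower.

carry_out([
  [0.004,0.001,-0.001,0,0.002,0],
  [0.005,0.001,0,0,0,0],
  [0.005,0.001,0,0,0,0],
  [0.005,0.0005,0,0,0,0],
  [0,0,0,0,0,0],
])

```text
time_s: 15.83
tcp_pos: [0.5103, -0.0242, 0.0583]
eef_rot: [180.0, 0.1, -170.9]
contact_force: [-0.2, 1.1, -2.4]
gripper_width: 0.0218
```

```bash
python3 -c "
from h import *
delta([.4576,-.0328,.0589],-171);push()
save('s14',r.capture('scene'))
im=cv2.imread('pics/s14.png'); cv2.imwrite('pics/s14c.png',cv2.resize(im[170:270,230:330],None,fx=6,fy=6,interpolation=cv2.INTER_CUBIC))
"
```

```text
t 15.8333 pos [ 0.5103 -0.0242  0.0583] rot [ 1.7997e+02  1.0000e-01 -1.7093e+02] F [-0.2  1.1 -2.4] w 0.0218 
 d [-0.0527 -0.0086  0.0006] rv [-0.0007  0.0017 -0.0011]
D 0.0301 lat -0.0002
```

View pics/s14c.png

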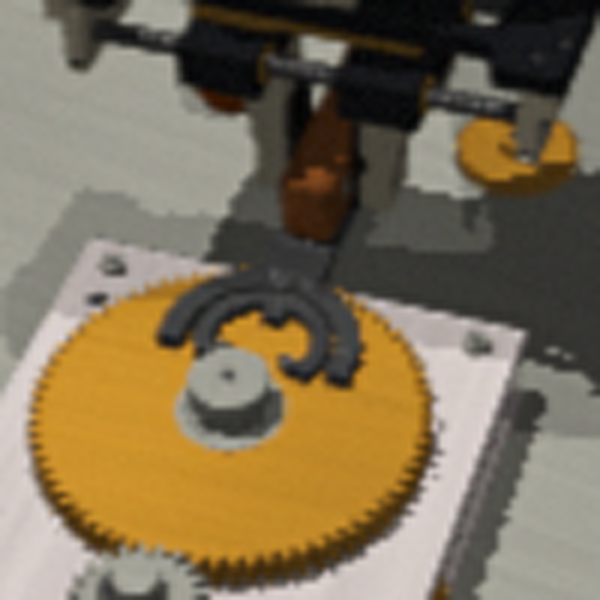

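The clip sits in the fork's recess ahead of the blade, with its mouth up to the arbor. Pushing on towards the groove.

carry_out([
  [0.005,0.001,0,0,-0.002,0],
  [0.005,0.001,0,0,0,0],
  [0.004,0.0005,0,0,0,0],
  [0,0,0,0,0,0],
])

```text
time_s: 16.22
tcp_pos: [0.5246, -0.0217, 0.0582]
eef_rot: [180.0, 0.2, -171.0]
contact_force: [0.5, 0.3, -1.1]
gripper_width: 0.0216
```

```bash
python3 -c "
from h import *
delta([.4576,-.0328,.0585],-171);push()"
```

```text
t 16.2167 pos [ 0.5246 -0.0217  0.0582] rot [ 179.99    0.18 -170.96] F [ 0.5  0.3 -1.1] w 0.0216 
 d [-0.067  -0.0111  0.0003] rv [-0.0007  0.003  -0.0007]
D 0.0156 lat -0.0004
```

carry_out([
  [0.004,0.0005,0,0,0,0],
  [0.004,0.0005,0,0,0,0],
])

```text
time_s: 16.38
tcp_pos: [0.5301, -0.0214, 0.0578]
eef_rot: [-180.0, -0.1, -171.0]
contact_force: [-20.2, 2.2, 21.5]
gripper_width: 0.0214
```

```bash
python3 -c "
from h import *
delta([.4576,-.0328,.0585],-171);push()"
```

```text
t 16.3833 pos [ 0.5301 -0.0214  0.0578] rot [-1.8000e+02 -1.3000e-01 -1.7099e+02] F [-20.2   2.2  21.5] w 0.0214 
 d [-0.0725 -0.0114  0.0007] rv [ 0.0004 -0.0022 -0.0001]
D 0.0101 lat 0.0001
```

The force is rising (-20 N in x, +21 N in z): the jaws have met the groove and the nose is bearing on the wheel face. I'll raise slightly and push on.

carry_out([
  [0.003,0.0005,0.001,0,-0.003,0],
  [0.004,0.0005,0,0,0,0],
])

```text
time_s: 16.55
tcp_pos: [0.531, -0.0218, 0.058]
eef_rot: [-180.0, -0.6, -171.1]
contact_force: [-14.8, 1.4, 10.8]
gripper_width: 0.0217
```

```bash
python3 -c "
from h import *
delta([.4576,-.0328,.0585],-171);push()
save('s15',r.capture('scene'))
im=cv2.imread('pics/s15.png'); cv2.imwrite('pics/s15c.png',cv2.resize(im[170:270,230:330],None,fx=6,fy=6,interpolation=cv2.INTER_CUBIC))"
```

```text
t 16.55 pos [ 0.531  -0.0218  0.058 ] rot [-179.95   -0.65 -171.06] F [-14.8   1.4  10.8] w 0.0217 
 d [-0.0734 -0.011   0.0005] rv [ 0.0026 -0.0111  0.001 ]
D 0.0092 lat 0.0006
```

View pics/s15c.png

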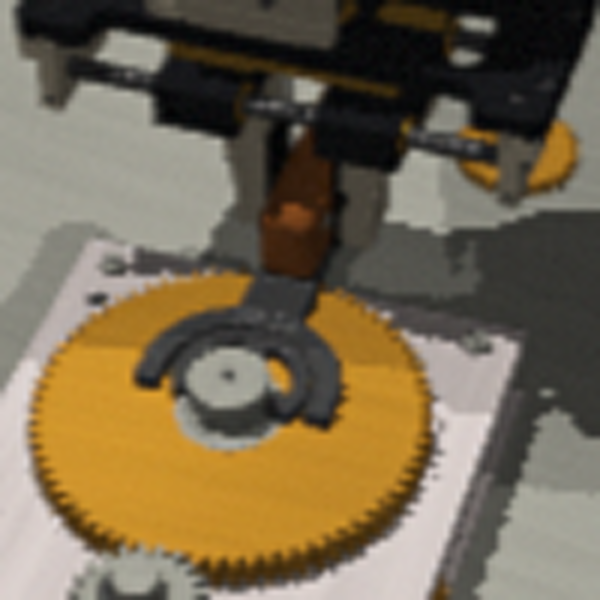

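The fork and clip are at the arbor and well aligned. I'll push harder, countering the nose-down tilt.

carry_out([
  [0.007,0.001,0.001,0.002,-0.012,0],
  [0.006,0.001,0.0005,0,-0.004,0],
])

```text
time_s: 16.77
tcp_pos: [0.5378, -0.021, 0.058]
eef_rot: [-179.9, -0.4, -171.1]
contact_force: [-1.9, 0.7, -0.7]
gripper_width: 0.022
```

```bash
python3 -c "
from h import *
delta([.4576,-.0328,.0585],-171);push()"
```

```text
t 16.7667 pos [ 0.5378 -0.021   0.058 ] rot [-179.93   -0.43 -171.12] F [-1.9  0.7 -0.7] w 0.022 
 d [-0.0802 -0.0118  0.0005] rv [ 0.0024 -0.0072  0.002 ]
D 0.0024 lat 0.0009
```

```bash
python3 -c "
from ov import *
save('s16',r.capture('scene'))
overlay('s16',clip(.6235,-.0065,9,.057),(230,170,330,270),6,'o16',lambda X:proj('scene',X))
im=cv2.imread('pics/s16.png'); cv2.imwrite('pics/s16c.png',cv2.resize(im[170:270,230:330],None,fx=6,fy=6,interpolation=cv2.INTER_CUBIC))"
```

```text
(no output)
```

View pics/s16c.png

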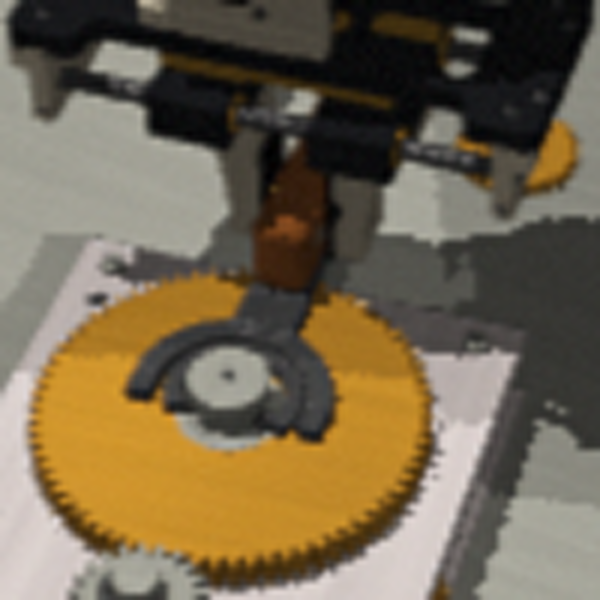

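View pics/o16.png

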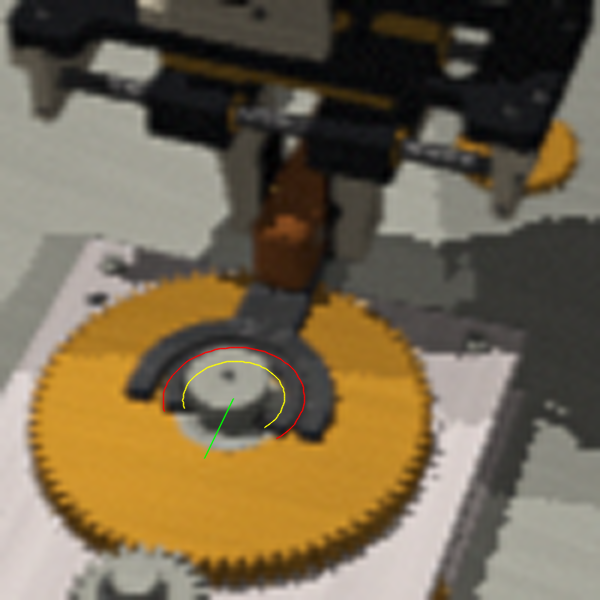

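The force has dropped to about 2 N and the clip's outline matches the home overlay, so it has snapped in. One more gentle nudge will make sure it is fully seated against the fork.

carry_out([
  [0.002,0,0.0005,0.002,-0.006,0],
  [0.0015,0,0,0,0,0],
])

```text
time_s: 16.98
tcp_pos: [0.5432, -0.0207, 0.0586]
eef_rot: [-180.0, 0.0, -171.1]
contact_force: [-7.5, 0.8, 1.9]
gripper_width: 0.0219
```

```bash
python3 -c "
from h import *
delta([.4576,-.0328,.0585],-171);push()"
```

```text
t 16.9833 pos [ 0.5432 -0.0207  0.0586] rot [-1.7997e+02  3.0000e-02 -1.7109e+02] F [-7.5  0.8  1.9] w 0.0219 
 d [-0.0856 -0.0121 -0.0001] rv [0.0004 0.0006 0.0015]
D -0.003 lat 0.0015
```

There is 7.5 N of contact with the clip against its stop, so it is seated. I'll back the fork off straight.

carry_out([
  [-0.005,-0.001,0.0005,0,0,0],
  [-0.01,-0.0015,0.0005,0,0,0],
  [-0.015,-0.0025,0,0,0,0],
  [-0.015,-0.0025,0,0,0,0],
  [-0.015,-0.0025,0,0,0,0],
  [-0.015,-0.0025,0,0,0,0],
  [0,0,0,0,0,0],
])

```text
time_s: 17.57
tcp_pos: [0.4642, -0.0343, 0.0598]
eef_rot: [-180.0, 0.3, -171.1]
contact_force: [-1.4, 0.7, -2.4]
gripper_width: 0.0214
```

```bash
python3 -c "
from ov import *
delta([.46,-.0328,.17],-171);push()
save('s17',r.capture('scene'))
overlay('s17',clip(.6235,-.0065,9,.057)[:2],(230,170,330,270),6,'o17',lambda X:proj('scene',X))
im=cv2.imread('pics/s17.png'); cv2.imwrite('pics/s17c.png',cv2.resize(im[170:270,230:330],None,fx=6,fy=6,interpolation=cv2.INTER_CUBIC))"
```

```text
t 17.5667 pos [ 0.4642 -0.0343  0.0598] rot [-180.      0.29 -171.15] F [-1.4  0.7 -2.4] w 0.0214 
 d [-0.0042  0.0015  0.1102] rv [-0.0007  0.0051  0.0025]
D 0.0772 lat 0.0026
```

View pics/s17c.png

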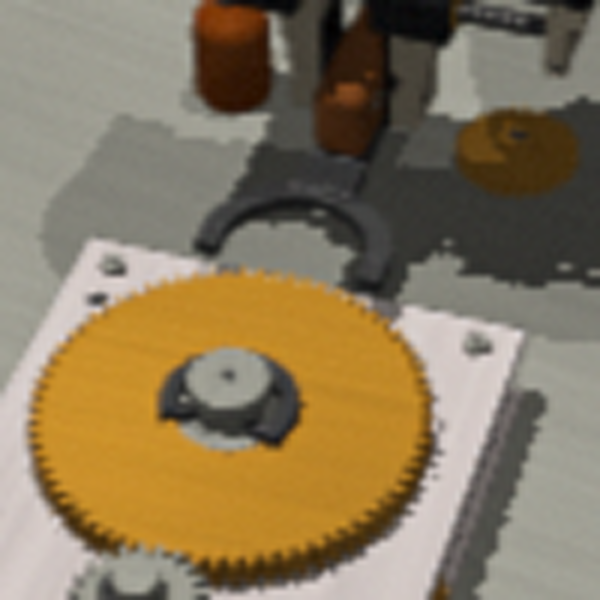

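View pics/o17.png

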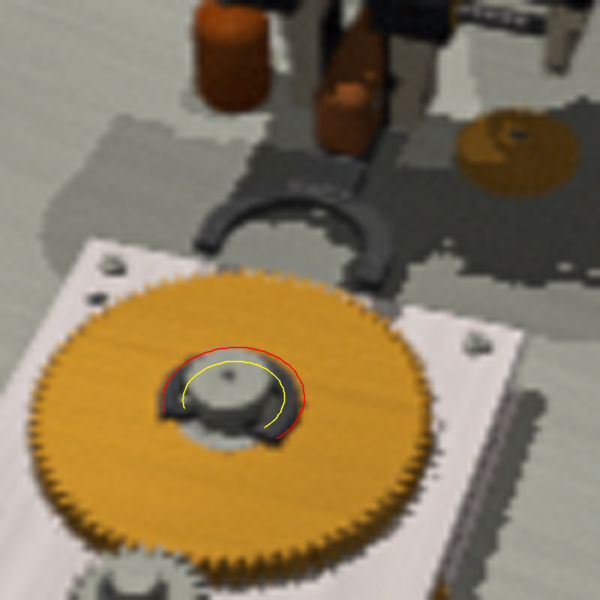

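The clip is home: its ring at (229,395) in the crop sits on the home overlay around the arbor. Now I'll lift the fork, swing back to where it lay, and set it down.

carry_out([
  [-0.004,0,0.03,0,0,0],
  [0,0,0.035,0,0,0],
  [0.004,-0.02,0.02,0,0,-0.06],
  [0.005,-0.03,0.01,0,0,-0.08],
  [0.005,-0.03,0,0,0,-0.08],
  [0.005,-0.03,0,0,0,-0.08],
  [0.005,-0.03,0,0,0,-0.08],
  [0.005,-0.03,0,0,0,-0.08],
  [0.005,-0.03,0,0,0,-0.08],
  [0.005,-0.03,0,0,0,-0.08],
  [0.005,-0.03,0,0,0,-0.08],
  [0,0,0,0,0,0],
])

```text
time_s: 18.62
tcp_pos: [0.5114, -0.3068, 0.1656]
eef_rot: [179.9, 1.5, 147.3]
contact_force: [1.3, -0.2, -1.8]
gripper_width: 0.0216
```

```bash
python3 -c "
from h import *
delta([.509,-.3585,.06],146)"
```

```text
t 18.6167 pos [ 0.5114 -0.3068  0.1656] rot [179.87   1.49 147.28] F [ 1.3 -0.2 -1.8] w 0.0216 
 d [-0.0024 -0.0517 -0.1056] rv [ 0.0125  0.023  -0.0223]
```

carry_out([
  [-0.001,-0.025,-0.02,0.006,0.012,-0.011],
  [-0.001,-0.025,-0.02,0.006,0.012,-0.011],
  [0,0,-0.02,0,0,0],
  [0,0,-0.02,0,0,0],
  [0,0,-0.01,0,0,0],
  [0,0,0,0,0,0],
])

```text
time_s: 19.12
tcp_pos: [0.5116, -0.3641, 0.0735]
eef_rot: [180.0, 0.4, 145.7]
contact_force: [0.2, -0.3, -2.3]
gripper_width: 0.0219
```

```bash
python3 -c "
from h import *
delta([.509,-.3585,.008],146);save('s18',r.capture('scene'));shot('w18')"
```

```text
t 19.1167 pos [ 0.5116 -0.3641  0.0735] rot [180.     0.37 145.69] F [ 0.2 -0.3 -2.3] w 0.0219 
 d [-0.0026  0.0056 -0.0655] rv [0.0036 0.0054 0.0055]
w18 19.1667 [ 0.512  -0.3641  0.0744] [-180.      0.41  145.71]
```

View pics/s18.png

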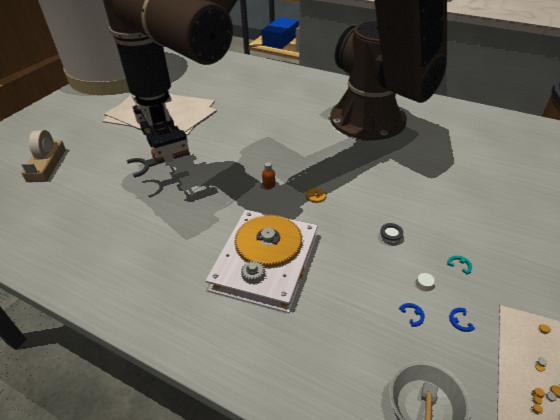

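View pics/w18.png

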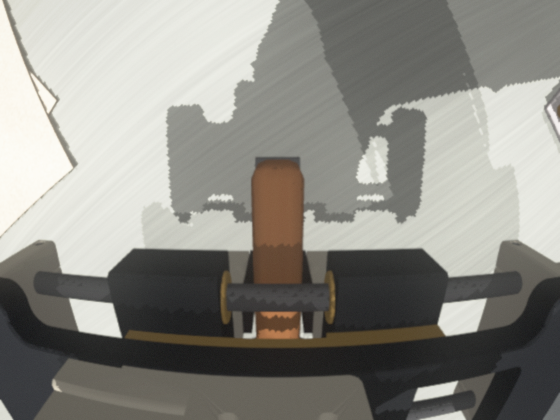

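No slip: the handle's rear end is still at (278,160). Nothing else has moved in the scene view. Lowering to the bench.

carry_out([
  [-0.001,0.003,-0.015,0,0.001,0],
  [0,0,-0.015,0,0,0],
  [0,0,-0.012,0,0,0],
  [0,0,-0.008,0,0,0],
  [0,0,-0.004,0,0,0],
  [0,0,0,0,0,0],
])

```text
time_s: 19.72
tcp_pos: [0.5183, -0.3617, 0.0288]
eef_rot: [179.9, 1.3, 146.0]
contact_force: [0.3, -0.7, -2.1]
gripper_width: 0.0213
```

```bash
python3 -c "
from h import *
delta([.509,-.3585,.006],146)"
```

```text
t 19.7167 pos [ 0.5183 -0.3617  0.0288] rot [179.88   1.31 146.04] F [ 0.3 -0.7 -2.1] w 0.0213 
 d [-0.0093  0.0032 -0.0228] rv [ 0.0111  0.0202 -0.0008]
```

carry_out([
  [-0.004,0.001,-0.006,0.01,0.018,0],
  [-0.002,0,-0.005,0,0,0],
  [0,0,0,0,0,0],
])

```text
time_s: 19.97
tcp_pos: [0.5131, -0.3608, 0.0187]
eef_rot: [180.0, 0.2, 146.1]
contact_force: [-0.5, 0.6, -1.5]
gripper_width: 0.0218
```

```bash
python3 -c "
from h import *
delta([.509,-.3585,.006],146)"
```

```text
t 19.9667 pos [ 0.5131 -0.3608  0.0187] rot [1.7996e+02 1.6000e-01 1.4609e+02] F [-0.5  0.6 -1.5] w 0.0218 
 d [-0.0041  0.0023 -0.0127] rv [ 0.0011  0.0027 -0.0016]
```

carry_out([
  [0,0,-0.005,0,0,0],
  [0,0,-0.004,0,0,0],
  [0,0,-0.002,0,0,0],
  [0,0,0,0,0,0],
])

```text
time_s: 20.3
tcp_pos: [0.5133, -0.3613, 0.007]
eef_rot: [180.0, 0.2, 146.1]
contact_force: [0.2, -0.5, -2.4]
gripper_width: 0.0216
```

```bash
python3 -c "
from h import *
delta([.509,-.3585,.006],146)"
```

```text
t 20.3 pos [ 0.5133 -0.3613  0.007 ] rot [179.96   0.2  146.07] F [ 0.2 -0.5 -2.4] w 0.0216 
 d [-0.0043  0.0028 -0.001 ] rv [ 0.0014  0.0033 -0.0013]
```

About 1 mm left. I'll touch down, then open.

carry_out([
  [0,0,-0.0012,0,0,0],
  [0,0,0,0,0,0],
  [0,0,0,0,0,0],
])

```text
time_s: 20.55
tcp_pos: [0.5136, -0.3615, 0.0064]
eef_rot: [180.0, 0.2, 146.1]
contact_force: [-0.5, -0.0, -1.2]
gripper_width: 0.0218
```

carry_out([
  [0,0,0,0,0,0],
  [0,0,0,0,0,0],
  [0,0,0,0,0,0],
  [0,0,0,0,0,0],
  [0,0,0,0,0,0],
  [0,0,0,0,0,0],
  [0,0,0,0,0,0],
  [0,0,0,0,0,0],
  [0,0,0,0,0,0],
  [0,0,0,0,0,0],
], fingers=-1)

```text
time_s: 21.38
tcp_pos: [0.5151, -0.3622, 0.0077]
eef_rot: [179.9, 0.4, 146.1]
contact_force: [-0.9, 0.1, 0.9]
gripper_width: 0.0827
```

carry_out([
  [0,0,0.015,0,0,0],
  [0,0,0.025,0,0,0],
  [0,0,0.03,0,0,0],
  [0,0,0.03,0,0,0],
  [0,0,0.03,0,0,0],
  [0,0,0.03,0,0,0],
  [0,0,0,0,0,0],
])

```text
time_s: 21.97
tcp_pos: [0.5113, -0.3611, 0.1716]
eef_rot: [-179.9, 0.0, 146.1]
contact_force: [0.5, 0.0, 0.9]
gripper_width: 0.0873
```

```bash
python3 -c "
from h import *
delta([.509,-.3585,.2],146);shot('w20');save('s20',r.capture('scene'));save('t20',r.capture('top'))"
```

```text
t 21.9667 pos [ 0.5113 -0.3611  0.1716] rot [-1.7991e+02  1.0000e-02  1.4611e+02] F [0.5 0.  0.9] w 0.0873 
 d [-0.0023  0.0026  0.0284] rv [ 0.0014 -0.0008 -0.0019]
w20 21.9667 [ 0.5113 -0.3611  0.1716] [-1.7991e+02  1.0000e-02  1.4611e+02]
```

View pics/w20.png

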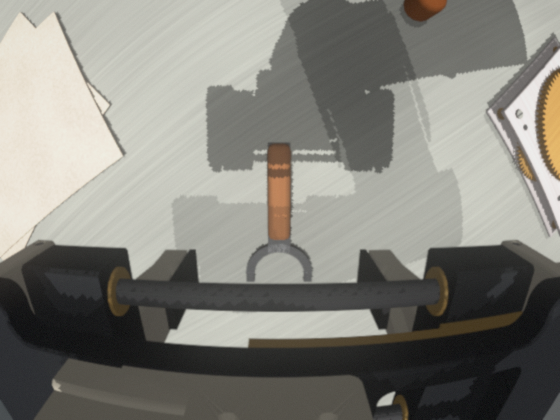

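View pics/s20.png

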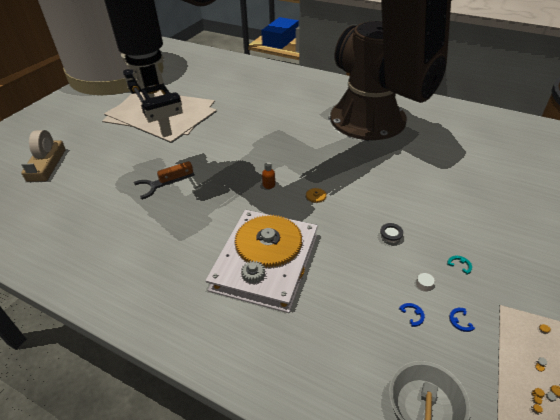

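View pics/t20.png

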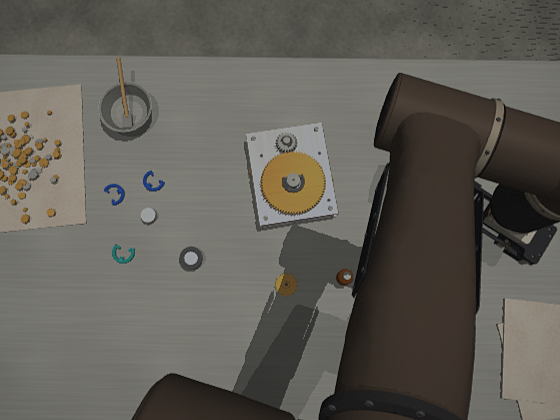

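The fork lies flat and let go at (278,190) in the wrist view. The washer, gear and bottle are at their starting pixels. Last, I'll check that the clip is centred on the arbor in the top and scene views.

```bash
python3 -c "
from ov import *
overlay('t20',[(arc(.6235,-.0065,.057,.025,9,57,303),(0,0,255))],(263,152,323,212),10,'o20',lambda X:proj('top',X))
overlay('s20',[(arc(.6235,-.0065,.057,.025,9,57,303),(0,0,255))],(238,210,298,270),10,'o20s',lambda X:proj('scene',X))
a=cv2.imread('pics/o20.png');b=cv2.imread('pics/o20s.png');cv2.imwrite('pics/o20.png',cv2.resize(np.hstack([a,b]),None,fx=.66,fy=.66))"
```

```text
(no output)
```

View pics/o20.png

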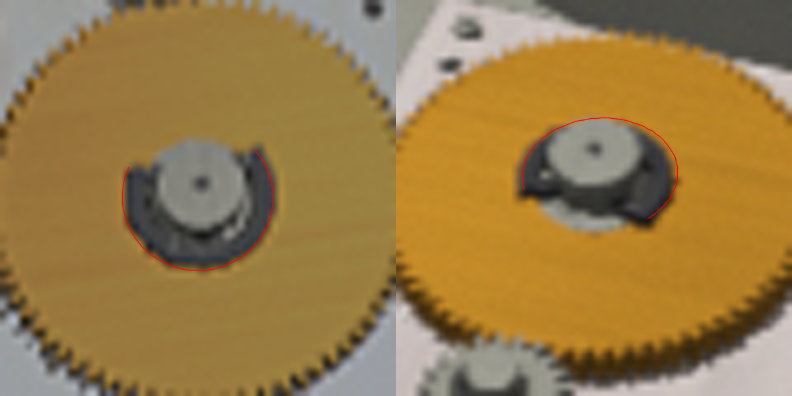

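In both views the clip's outline lies on the home circle to within about a pixel, so I'm handing the job in.

```bash
python3 -c "
from h import *
print(r.close_job())"
```

```text
the job is handed in; nothing more can be done
None
```

The clip is home in the groove and the job is handed in, at about 22 s of the 61 s allowed; the hand-in gives no verdict.

I gripped the loose dark clip with the finger tips and laid it flat on the wheel 43 mm short of the arbor, mouth towards it. I let go there, then pushed it with the fork. The wrist force rose to about 20 N as the jaws spread and dropped when they snapped in. A final nudge met about 7.5 N with the clip against its stop. The fork then went back flat on the bench within about 6 mm of where it had lain.

- **Clip:** its outline matches the home circle to about one pixel in both the top and scene views.
- **Fork:** it lies flat and let go, with the gripper open 0.17 m above the bench and clear of everything.
- **Washer, spare gear and oil bottle:** they are at the same pixels as at the start.

Two readings did not fit:
- **Fork travel:** at the final nudge it read about 3 mm past where I calculated home to be. That is either an error in my estimate of where I gripped the handle or a small slip.
- **Downward force:** during the push the fork briefly pressed on the wheel face with up to about 21 N, so I raised it slightly.

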